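Lay a brew unit on the service plate and bring it up to the feeler

TASK

Stand the tall black brew unit on the bench with its plain back close against the front edge of the service plate, at the plate's bare half, and let go; then tip it over that edge so that it lies on the plate with its steel port up, again free of the hand. Take it again by its sides, lay it squarely between the guide strips of the nest with its top end foremost and the port still up, and push it up gently until its top end has pressed the feeler button of the backstop fully in; leave it lying there, holding the button in. The covers are thin: never grip the unit with more than 50 N, never press on the feeler with more than 15 N, and leave the other things on the bench and plate where they are.

Things in the scene. Friction and masses are not known exactly. Their poses are not given: they have to be found in the camera images.
- brew_unit: Brew unit: a tall black box, 46 mm (its x) by 56 mm (its y) by 130 mm high (its z), 0.3 to 0.6 kg, standing on the bench. Origin: centre of its base. On its -x face (the front) is a round steel port, 22 mm across, that stands 5 mm proud with its centre 45 mm above the base; its +x face (the back) is plain. Its thin side covers (the +y and -y faces) crack if gripped with more than 50 N.
- unit_mid (a point): centre of the brew unit, half-way up (65 mm above its base); axes as the unit's
- unit_top (a point): centre of the brew unit's top end (130 mm above its base); axes as the unit's
- plate: Fixed grey service plate, 240 mm (its x) by 260 mm (its y), 12 mm thick, on the bench. Origin: centre of its underside; +x points away from its front edge (the one nearest the robot). The -y half of it is bare near the front edge; the +y half carries the nest.
- lay_edge (a point): point on the top of the plate's front edge (12 mm above the bench), in the middle of the bare half: plate x = -120 mm, y = -62 mm; axes as the plate's
- nest (a point): point on the plate's top surface on the nest's centre line: plate x = 0, y = +62 mm; axes as the plate's. Two guide strips parallel to the plate's x, 80 mm long (plate x -50 to +30 mm) and 8 mm high, leave a channel 64 mm wide, 32 mm each side of this line.
- backstop: Fixed upright aluminium block, 56 mm wide, 40 mm high, at the nest's far end; origin: foot of its front face, on the plate; axes as the plate's (the face looks to -x). A black sleeve, 18 mm across, points out of the face to -x; in its end sits a sprung steel feeler button, 12 mm across, on the nest's centre line 23 mm above the plate. It is spoilt if pressed with over 15 N.
- stop_face (a point): where the sleeve's axis meets the backstop's face; axes as the plate's. The sleeve is set anew each time, unreported: the button's tip at rest is anywhere from 12 to 40 mm before this point. It goes 5 mm in against a soft spring (0.3 to 0.9 N, too weak to move the resting unit); once it is fully in, the sleeve resists: 2 N, then 4 N more per mm, and more if pushed fast.
- burr: Bystander, loose: steel ring (grinder burr) 48 mm across, 12 mm high, lying on the far part of the plate's bare half. Origin under its centre.
- tamper: Bystander, loose: steel tamper 54 mm across, 85 mm high, standing. Origin under its centre.
- jar: Bystander, loose: clear jar 52 mm across, 70 mm high, standing. Origin under its centre.
- mug: Bystander, loose: white mug 80 mm across, 90 mm high. Origin under its centre.
- driver: Bystander, loose: screwdriver lying on the bench. Origin under its centre.
- cartridge: Bystander, loose: white cylinder (water filter) 54 mm across, 90 mm high, standing. Origin under its centre.
- pump: Bystander, loose: low black block (pump) 70 x 45 mm, 45 mm high. Origin under its centre.
Things that resemble listed ones, but are neither listed nor needed, are in the scene too. What is shaped like the brew_unit but blue, brown or red is not meant.

How it is judged (in metres and radians):
On the way, in this order (a step that is already met when the one before it is completed fails the run):
1. the unit stands upright on the bench, let go, its back within 8 mm of the plate's front edge at the bare half and square to it within 10 degrees (angle between unit_mid's own z axis and vertical below 0.06 rad and height (world z) of unit_mid below 0.069 m and x of unit_mid in the frame of lay_edge between -0.031 and -0.019 m and y of unit_mid in the frame of lay_edge between -0.05 and 0.05 m and angle between the x axis of unit_mid and the x axis of plate, either way round below 0.17 rad and contact force between the fingers and brew_unit below 0.1 N), for 0.2 s.
2. the unit lies flat on the plate with its port up, let go and at rest (angle between unit_mid's own x axis and vertical above 3 rad and height (world z) of unit_mid between 0.03 and 0.04 m and linear speed of brew_unit below 0.02 m/s and contact force between the fingers and brew_unit below 0.1 N), for 0.2 s.
At the end, for the whole second after the job is handed in: The brew unit lies flat on the plate in the nest, port up (within 5 degrees), top end towards the backstop and holding its feeler button in (button pushing back with over 0.6 N, that is at least 3 mm in), within 7 mm of the nest's centre line and 6 degrees of its direction, at rest and let go (angle between unit_mid's own x axis and vertical above 3.06 rad and height (world z) of unit_mid between 0.031 and 0.039 m and x of unit_top in the frame of stop_face between -0.04 and -0.004 m and contact force between brew_unit and backstop above 0.6 N and y of unit_mid in the frame of stop_face between -0.007 and 0.007 m and angle between the z axis of unit_mid and the x axis of plate, either way round below 0.1 rad and linear speed of brew_unit below 0.01 m/s and contact force between the fingers and brew_unit below 0.1 N); the robot touches nothing.
It fails at once if the brew unit is gripped too hard (more than 50 N a pad) (contact force between the fingers and brew_unit above 120 N).
It fails at once if the unit presses on the feeler or the backstop with more than 15 N (contact force between brew_unit and backstop above 15 N).
It fails at once if another thing is moved by more than 30 mm (distance of any of burr, tamper, jar, mug, driver, cartridge, pump from where it was at the start of the episode above 0.03 m).
It also fails if it takes over 70 s, if anything falls off the work surface, if the arm or the gripper's body presses on something with over 40 N, if the wrist force passes 120 N, or if a joint passes its speed limit or range.

ROBOT

A 6-joint arm with a two-finger parallel gripper is mounted at the origin on the work surface. World frame = base frame: x ahead of the robot, y to its left, z up, the work surface at z = 0. Lengths are in m, angles in degrees, forces in N, time in s.
With the tool pointing down it reaches from about 0.375 to 0.9 m from the base axis. Payload 3.1 kg.
Tool frame: the origin (TCP) lies on the centre line of the jaws, within the pads' length; the fingertips stand 8 mm ahead of it and the grasp point (between the pads) lies 11 mm behind it; z points along the fingers, y is the direction in which the jaws open and shut (so a half turn about z gives the same grasp; the last joint's range is limited). The gripper opens to 87 mm and grips with 3 to 60 N. Pads are 19 mm wide; open, the fingers measure 117 mm over their backs; the gripper's body (75 mm by 190 mm) begins 51 mm behind the grasp point.
Start: joints at [65.861, 30.224, 82.088, -0, 67.689, -10.227], TCP at [0.15, 0.607, 0.231] pointing down, gripper open.
Joint ranges: [-176.69, 176.69], [-43.24, 126.21], [12.49, 139.97], [-82, 262], [0, 151.66], [-163.58, 163.58]. Speed limits (degrees/s): [159.86, 159.86, 180, 180, 180, 180].

INTERFACE

Orientations are given as a 3x3 rotation matrix whose columns are the frame's x, y, z axes.
In Python, from rig import * gives the robot as it stands. The module is installed in compiled form; this text tells all that it offers.
- The arm moves only by the tool arm_command, never from a script. Its argument "commands" is a list of rows, each an object with "translation": the shift along the tool's x, y, z scaled (see below), a list of three; "dr": the turn, a rotation vector about the tool's x, y, z scaled (see below), a list of three; "jaw": the closure, from 0 (fully open) to 1 (shut). In form: [{"translation": [x, y, z], "dr": [ax, ay, az], "jaw": jaw}, ...]. A call has 1 to 12 rows; each row shifts and turns the commanded pose from where the row before left it, along the tool's axes as they then stand; what a row does not reach is not made up. The controller multiplies each number of a shift by 25 mm and each number of a turn by 6 degrees. A row lasts 1/12 s, in which the tool goes at most 41.7 mm and 7.16 degrees, less where a joint would pass 70% of its speed; a pose out of reach is approached as far as the arm can. A call with a number of a shift or a turn outside -1 to 1 is refused whole. A call with a gripper value outside its range is refused whole. The fingers move at their own pace and stop on an object; the grip force is fixed at half the most. Time passes only in rows, so rows that do not move let the fingers close. It gives the time, the measured TCP pose, the force and the opening at its end, in the units of the state.
- read_state(): the state, without advancing time (a new reading comes with each control period).
- capture(name): name is "side" or "top"; returns (picture, depth): 384x512x3 uint8, red, green, blue; 384x512 float32, m along the optical axis (not along the pixel's ray), 0 where there is no reading.
- camera_model(name): a dict with "intrinsics" (3x3 intrinsics, pixels), "pose" (4x4, takes a point from camera to world coordinates). Camera axes: x right, y down, z forward; pixel columns grow to the right and rows downward; lengths in m; the calibration is good to about 2 mm. A picture is of the moment at which its call begins. camera_model takes no time and is no camera call.
- hand_in(): hands the job in, once; it reports no verdict.
The state is a dict: "time_s": time; "joint_positions": joint angles; "qvel": joint speeds; "tau": joint torques, N m; "position": TCP position; "tcp_rot": TCP orientation; "force": force on the tool from outside, world axes, zero at the start; "moment": the same for the moment, N m; "opening": opening from 0.0 (shut) to 1.0 (fully open).
Only numpy, scipy, OpenCV 4.12 (cv2) and the standard library are available. Lean on these libraries where they do the work, as an engineer would, in place of code of your own. Each camera call takes 0.05 s, during which the arm holds its last target.

## Working session

There is one attempt and no reset: what is moved stays moved. The work goes in short steps, Python scripts to look and compute and a tool call to move; the robot and the scene stay as the last step left them, time stands still between calls to the robot, and variables do not carry over. Pictures are saved under pics/ and viewed, and the job is handed in when it is done.

Besides the shell and the picture viewer there is one more tool, called after "Call:" by a JSON object that holds its "method" and its "body", one argument or row to a line. arm_command: Moves the arm, as the interface text tells. Its arguments: {"type":"object","properties":{"commands":{"type":"array"}},"required":["commands"]}

```bash
mkdir -p pics
cat > h.py <<'E'
from rig import *
import numpy as np, cv2
def cap(n,f):
    p,d=capture(n); cv2.imwrite(f'pics/{f}.png',p[:,:,::-1]); np.savez(f'pics/{f}.npz',p=p,d=d); return p,d
def pts(n,d):
    m=camera_model(n);K=np.array(m['intrinsics']);T=np.array(m['pose'])
    v,u=np.mgrid[:d.shape[0],:d.shape[1]]
    c=np.stack([(u-K[0,2])/K[0,0]*d,(v-K[1,2])/K[1,1]*d,d],-1)
    return c@T[:3,:3].T+T[:3,3]
def ray(n,u,v,z):
    m=camera_model(n);K=np.array(m['intrinsics']);T=np.array(m['pose'])
    r=T[:3,:3]@np.array([(u-K[0,2])/K[0,0],(v-K[1,2])/K[1,1],1]);o=T[:3,3]
    return o+r*(z-o[2])/r[2]
E
python3 - <<'E'
from h import *
for n in('top','side'):
    p,d=cap(n,n+'0');print(n,camera_model(n),(d>0).mean())
s=read_state();print(s)
E
```

```text
top {'intrinsics': array([[352.70166578,   0.        , 259.83748078],
       [  0.        , 352.70166578, 183.22943706],
       [  0.        ,   0.        ,   1.        ]]), 'pose': array([[-0.02254172, -0.99798344,  0.05933745,  0.44650418],
       [-0.99970434,  0.02304222,  0.0077641 , -0.02561151],
       [-0.00911571, -0.05914489, -0.99820779,  1.19228043],
       [ 0.        ,  0.        ,  0.        ,  1.        ]])} 0.9962209065755209
side {'intrinsics': array([[349.78741759,   0.        , 254.64999705],
       [  0.        , 349.78741759, 194.47007946],
       [  0.        ,   0.        ,   1.        ]]), 'pose': array([[-0.97147021, -0.13347626,  0.19603499,  0.37622038],
       [-0.23612441,  0.62158046, -0.74691565,  0.63412424],
       [-0.02215601, -0.77189495, -0.63536391,  0.65528663],
       [ 0.        ,  0.        ,  0.        ,  1.        ]])} 0.9959055582682291
{'time_s': 0.1, 'joint_positions': array([ 6.58624744e+01,  3.02724503e+01,  8.21485850e+01, -1.95326376e-03,
        6.76889954e+01, -1.02292779e+01]), 'qvel': array([-0.05084426, -0.25880134, -0.13850022,  0.00776953,  0.0085672 ,
       -0.0230013 ]), 'tau': array([-8.73440640e-04, -4.40984666e+01, -1.77150321e+01,  6.34458871e-02,
        5.33689745e-02, -3.79403457e-05]), 'position': array([0.14996648, 0.60608438, 0.22968477]), 'tcp_rot': array([[-9.70684892e-01,  2.40354465e-01, -7.56522998e-04],
       [ 2.40355456e-01,  9.70683336e-01, -1.76538635e-03],
       [ 3.10025775e-04, -1.89546829e-03, -9.99998156e-01]]), 'force': array([-0.64935074,  0.5299652 ,  0.12762008]), 'moment': array([ 0.02599307, -0.00038297, -0.05664332]), 'opening': 1.0021636732941697}
```

View pics/top0.png

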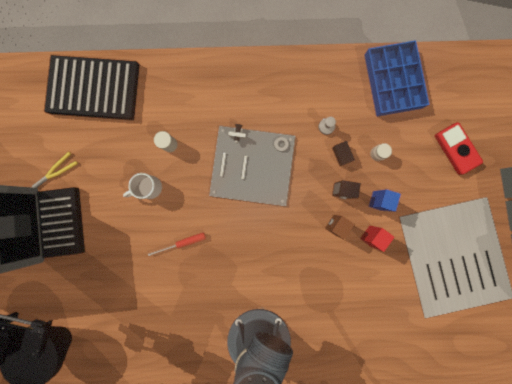

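View pics/side0.png

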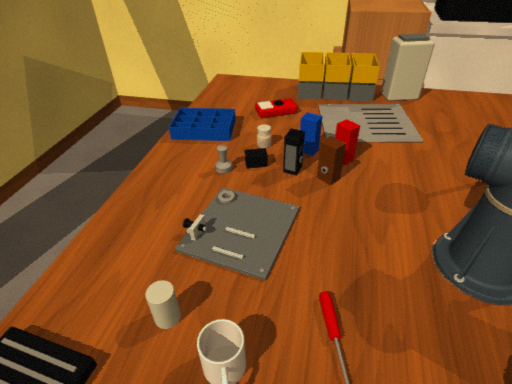

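Run:
```python
from h import *
a=cv2.imread('pics/top0.png');b=cv2.imread('pics/side0.png')
A=cv2.resize(a[100:260,200:410],None,fx=3.5,fy=3.5,interpolation=2);cv2.imwrite('pics/tc.png',A)
B=cv2.resize(b[100:280,170:380],None,fx=3.3,fy=3.3,interpolation=2);cv2.imwrite('pics/sc.png',B)
for n in('top','side'):
    d=np.load(f'pics/{n}0.npz')['d'];P=pts(n,d)
    q=[(346,187),(343,153),(253,167),(381,150),(327,122),(282,144)] if n=='top' else [(290,133),(293,150),(291,165),(255,157),(240,230),(296,165)]
    for u,v in q: print(n,u,v,P[v,u].round(3))
```

```text
top 346 187 [ 0.492 -0.276  0.129]
top 343 153 [ 0.607 -0.291  0.045]
top 253 167 [0.572 0.005 0.01 ]
top 381 150 [ 0.611 -0.407  0.069]
top 327 122 [ 0.703 -0.235  0.081]
top 282 144 [ 0.648 -0.094  0.011]
side 290 133 [ 0.504 -0.29   0.128]
side 293 150 [ 0.488 -0.259  0.09 ]
side 291 165 [ 0.492 -0.259  0.034]
side 255 157 [ 0.608 -0.267  0.043]
side 240 230 [0.577 0.027 0.013]
side 296 165 [ 0.475 -0.253  0.041]
```

View pics/tc.png

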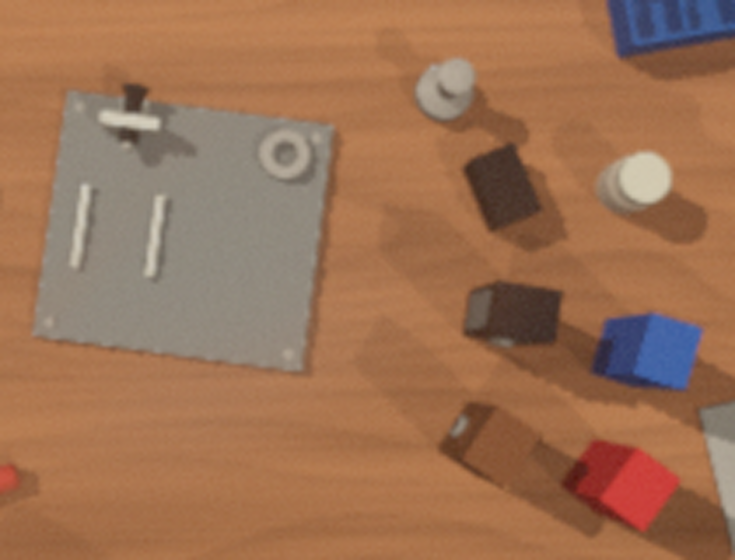

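View pics/sc.png

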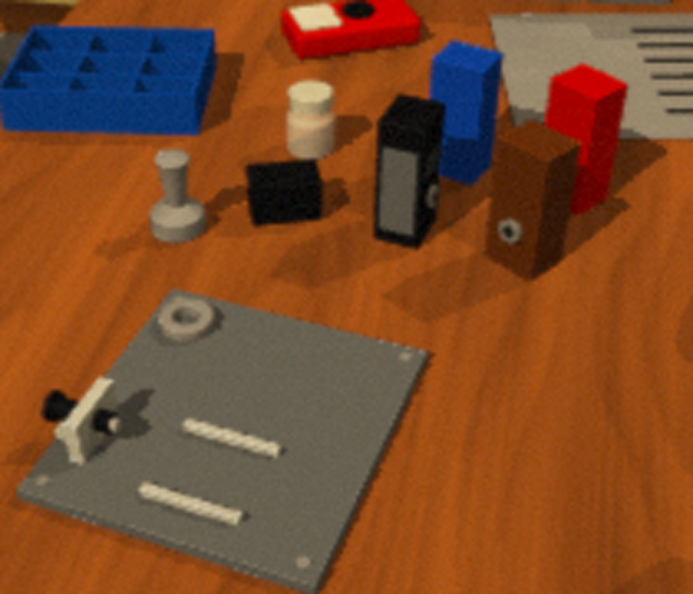

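Run:
```python
from h import *
for n in('top','side'):
    z=np.load(f'pics/{n}0.npz');d=z['d'];p=z['p'];P=pts(n,d)
    g=p.max(-1)
    m=(P[...,2]>.118)&(P[...,2]<.14)&(abs(P[...,0]-.497)<.06)&(abs(P[...,1]+.285)<.06)&(g<80)
    Q=P[m];print(n,m.sum(),Q.mean(0),cv2.minAreaRect(Q[:,:2].astype('f')*1000))
    # plate: grey at z ~ .012
    sat=p.max(-1).astype(int)-p.min(-1)
    m=(P[...,2]>.002)&(P[...,2]<.022)&(sat<40)&(abs(P[...,0]-.57)<.18)&(abs(P[...,1])<.18)
    m=m.astype('u1');k,l,st,_=cv2.connectedComponentsWithStats(m);i=1+st[1:,4].argmax()
    v,u=np.where(l==i)
    R=np.array([ray(n,a,b,.012) for a,b in zip(u,v)])
    r=cv2.minAreaRect(R[:,:2].astype('f')*1000);print(' plate',r,cv2.boxPoints(r).round(1).tolist(), np.median(P[l==i][:,2]))
    for nm,(x,y) in dict(burr=(.645,-.09)).items():pass
    # all objects height > .03 listing
    m=((P[...,2]>.03)&(P[...,2]<.16)&(P[...,0]>.3)&(P[...,0]<.85)&(abs(P[...,1])<.5)).astype('u1')
    k,l,st,_=cv2.connectedComponentsWithStats(m)
    for i in range(1,k):
        if st[i,4]>30:
            Q=P[l==i];zz=np.percentile(Q[:,2],95);T=Q[Q[:,2]>zz-.012];print('  obj',T[:,:2].mean(0).round(3),zz.round(3),Q.min(0).round(3),Q.max(0).round(3))
```

```text
top 248 [ 0.48355658 -0.28772281  0.12957431] ((484.9949035644531, -285.7550354003906), (55.939414978027344, 43.331329345703125), 81.71472930908203)Traceback (most recent call last):
  File "<stdin>", line 12, in <module>
  File "h.py", line 11, in ray
    m=camera_model(n);K=np.array(m['intrinsics']);T=np.array(m['pose'])
ValueError: time passes only in moves, steps and waits
```

```bash
python3 - <<'E'
s=open('h.py').read()
s=s.replace("def cap(","CM={n:camera_model(n) for n in('top','side')}\ndef cap(").replace("m=camera_model(n);","m=CM[n];")
open('h.py','w').write(s)
E
cat > a.py <<'E'
from h import *
for n in('top','side'):
    z=np.load(f'pics/{n}0.npz');d=z['d'];p=z['p'];P=pts(n,d)
    g=p.max(-1)
    m=(P[...,2]>.118)&(P[...,2]<.14)&(abs(P[...,0]-.497)<.06)&(abs(P[...,1]+.285)<.06)&(g<80)
    Q=P[m];print(n,m.sum(),Q.mean(0),cv2.minAreaRect(Q[:,:2].astype('f')*1000))
    sat=p.max(-1).astype(int)-p.min(-1)
    m=(P[...,2]>.002)&(P[...,2]<.022)&(sat<40)&(abs(P[...,0]-.57)<.18)&(abs(P[...,1])<.18)
    m=m.astype('u1');k,l,st,_=cv2.connectedComponentsWithStats(m);i=1+st[1:,4].argmax()
    v,u=np.where(l==i)
    R=np.array([ray(n,a,b,.012) for a,b in zip(u,v)])
    r=cv2.minAreaRect(R[:,:2].astype('f')*1000);print(' plate',r,cv2.boxPoints(r).round(1).tolist(), np.median(P[l==i][:,2]))
    m=((P[...,2]>.03)&(P[...,2]<.16)&(P[...,0]>.3)&(P[...,0]<.85)&(abs(P[...,1])<.5)).astype('u1')
    k,l,st,_=cv2.connectedComponentsWithStats(m)
    for i in range(1,k):
        if st[i,4]>30:
            Q=P[l==i];zz=np.percentile(Q[:,2],95);T=Q[Q[:,2]>zz-.012];print('  obj',T[:,:2].mean(0).round(3),zz.round(3),Q.min(0).round(3),Q.max(0).round(3))
E
python3 a.py
```

```text
top 248 [ 0.48355658 -0.28772281  0.12957431] ((484.9949035644531, -285.7550354003906), (55.939414978027344, 43.331329345703125), 81.71472930908203)
 plate ((577.3441772460938, 8.156509399414062), (259.77935791015625, 238.05996704101562), 81.09197235107422) [[439.6000061035156, -101.69999694824219], [674.7999877929688, -138.60000610351562], [715.0999755859375, 118.0], [479.8999938964844, 154.89999389648438]] 0.011611855605037524
  obj [ 0.788 -0.439] 0.051 [ 0.736 -0.5    0.03 ] [ 0.85  -0.398  0.057]
  obj [0.807 0.456] 0.036 [0.756 0.416 0.03 ] [0.85  0.499 0.038]
  obj [ 0.704 -0.244] 0.085 [ 0.689 -0.258  0.03 ] [ 0.719 -0.229  0.086]
  obj [0.681 0.056] 0.054 [0.653 0.029 0.031] [0.713 0.084 0.055]
  obj [0.657 0.289] 0.092 [0.63  0.263 0.03 ] [0.683 0.316 0.095]
  obj [ 0.608 -0.293] 0.048 [ 0.569 -0.323  0.032] [ 0.647 -0.261  0.05 ]
  obj [ 0.608 -0.413] 0.073 [ 0.583 -0.437  0.03 ] [ 0.633 -0.389  0.077]
  obj [0.513 0.359] 0.091 [0.474 0.316 0.03 ] [0.553 0.423 0.093]
  obj [ 0.487 -0.287] 0.133 [ 0.457 -0.319  0.032] [ 0.514 -0.256  0.135]
  obj [ 0.45  -0.406] 0.132 [ 0.4
[... 620 characters left out ...]
j [ 0.473 -0.334] 0.13 [ 0.421 -0.433  0.03 ] [ 0.518 -0.253  0.133]
  obj [ 0.79  -0.429] 0.051 [ 0.741 -0.498  0.03 ] [ 0.849 -0.397  0.053]
  obj [ 0.358 -0.307] 0.13 [ 0.301 -0.411  0.03 ] [ 0.411 -0.226  0.132]
  obj [ 0.612 -0.408] 0.071 [ 0.588 -0.438  0.03 ] [ 0.635 -0.386  0.074]
  obj [ 0.707 -0.239] 0.084 [ 0.692 -0.258  0.03 ] [ 0.723 -0.227  0.086]
  obj [ 0.611 -0.287] 0.047 [ 0.572 -0.326  0.03 ] [ 0.653 -0.259  0.048]
  obj [0.684 0.06 ] 0.053 [0.655 0.029 0.03 ] [0.717 0.088 0.054]
  obj [0.659 0.295] 0.091 [0.633 0.265 0.03 ] [0.688 0.319 0.093]
  obj [0.516 0.362] 0.09 [0.477 0.319 0.03 ] [0.556 0.418 0.093]
  obj [0.805 0.444] 0.035 [0.75  0.405 0.03 ] [0.85  0.482 0.037]
```

Tall boxes: black top (346,187)/side (293,150); blue top (385,200); brown top (342,228); red top (378,238). The low black block at top (343,153) is the pump (45 mm high). The black one at (346,187), 130 mm high with a steel port facing the robot, fits, and the crop confirms it. Plate yaw is about -9°, and so is the unit's.

Call:
{"method": "arm_command", "body": {
  "commands": [
    {"translation":[-0.5,-0.5,0],"dr":[0,0,-0.82],"jaw":0},
    {"translation":[-0.93,-0.96,0],"dr":[0,0,0],"jaw":0},
    {"translation":[-0.93,-0.96,0],"dr":[0,0,0],"jaw":0},
    {"translation":[-0.93,-0.96,0],"dr":[0,0,0],"jaw":0},
    {"translation":[-0.93,-0.96,0],"dr":[0,0,0],"jaw":0},
    {"translation":[-0.93,-0.96,0],"dr":[0,0,0],"jaw":0},
    {"translation":[-0.93,-0.96,0],"dr":[0,0,0],"jaw":0},
    {"translation":[-0.93,-0.96,0],"dr":[0,0,0],"jaw":0},
    {"translation":[-0.93,-0.96,0],"dr":[0,0,0],"jaw":0},
    {"translation":[-0.93,-0.96,0],"dr":[0,0,0],"jaw":0},
    {"translation":[-0.93,-0.96,0],"dr":[0,0,0],"jaw":0},
    {"translation":[-0.93,-0.96,0],"dr":[0,0,0],"jaw":0}
  ]
}}

```text
time_s: 1.1
position: [0.3711, 0.2893, 0.2304]
tcp_rot: [[-0.988, 0.156, -0.001], [0.156, 0.988, -0.0], [0.0, -0.0, -1.0]]
force: [0.9, -0.6, -0.3]
opening: 1.003
```

Call:
{"method": "arm_command", "body": {
  "commands": [
    {"translation":[-0.8,-0.98,0],"dr":[0,0,0],"jaw":0},
    {"translation":[-0.7,-0.98,0],"dr":[0,0,0],"jaw":0},
    {"translation":[-0.32,-0.98,0],"dr":[0,0,0],"jaw":0},
    {"translation":[-0.32,-0.98,0],"dr":[0,0,0],"jaw":0},
    {"translation":[-0.32,-0.98,0],"dr":[0,0,0],"jaw":0},
    {"translation":[-0.32,-0.98,0],"dr":[0,0,0],"jaw":0},
    {"translation":[-0.32,-0.98,0],"dr":[0,0,0],"jaw":0},
    {"translation":[-0.32,-0.98,0],"dr":[0,0,0],"jaw":0},
    {"translation":[-0.32,-0.98,0],"dr":[0,0,0],"jaw":0},
    {"translation":[-0.32,-0.98,0],"dr":[0,0,0],"jaw":0},
    {"translation":[-0.32,-0.98,0],"dr":[0,0,0],"jaw":0},
    {"translation":[-0.32,-0.98,0],"dr":[0,0,0],"jaw":0}
  ]
}}

```text
time_s: 2.1
position: [0.4406, -0.0192, 0.2304]
tcp_rot: [[-0.988, 0.156, -0.001], [0.156, 0.988, 0.0], [0.001, 0.0, -1.0]]
force: [0.6, 0.3, -0.5]
opening: 0.998
```

Call:
{"method": "arm_command", "body": {
  "commands": [
    {"translation":[-0.29,-0.85,0],"dr":[0,0,0],"jaw":0},
    {"translation":[-0.29,-0.85,0],"dr":[0,0,0],"jaw":0},
    {"translation":[-0.29,-0.85,0],"dr":[0,0,0],"jaw":0},
    {"translation":[-0.29,-0.85,0],"dr":[0,0,0],"jaw":0},
    {"translation":[-0.29,-0.85,0],"dr":[0,0,0],"jaw":0},
    {"translation":[-0.29,-0.85,0],"dr":[0,0,0],"jaw":0},
    {"translation":[-0.29,-0.85,0],"dr":[0,0,0],"jaw":0},
    {"translation":[-0.29,-0.85,0],"dr":[0,0,0],"jaw":0},
    {"translation":[-0.29,-0.85,0],"dr":[0,0,0],"jaw":0},
    {"translation":[-0.29,-0.85,0.5],"dr":[0,0,0],"jaw":0},
    {"translation":[-0.29,-0.85,0.5],"dr":[0,0,0],"jaw":0},
    {"translation":[-0.29,-0.85,0.5],"dr":[0,0,0],"jaw":0}
  ]
}}

```text
time_s: 3.1
position: [0.4868, -0.2844, 0.1924]
tcp_rot: [[-0.988, 0.156, -0.0], [0.156, 0.988, 0.0], [0.0, 0.0, -1.0]]
force: [1.3, 0.3, 0.8]
opening: 0.995
```

Run:
```python
from h import *
p,d=cap('side','s1');cv2.imwrite('pics/s1c.png',cv2.resize(p[60:260,170:400,::-1],None,fx=3,fy=3))
```

```text
(no output)
```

View pics/s1c.png

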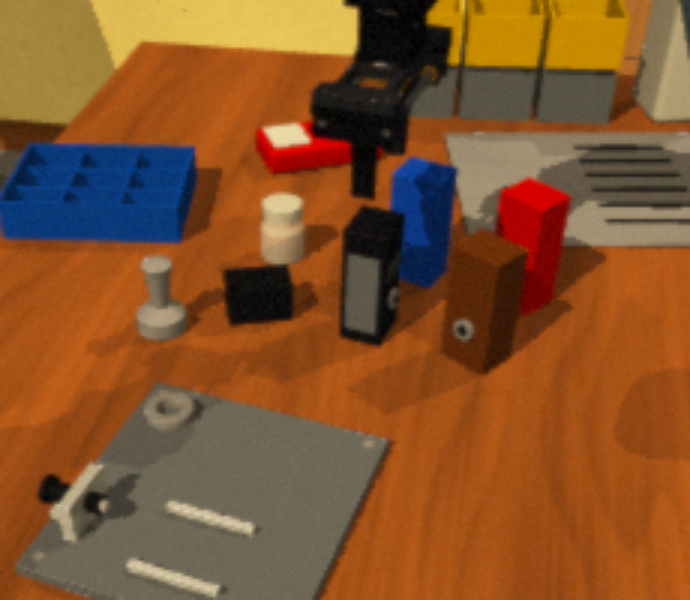

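The hand's near finger is at crop (363,175), right above the black unit at (370,270). Descend and grip.

Call:
{"method": "arm_command", "body": {
  "commands": [
    {"translation":[0,0,0.7],"dr":[0,0,0],"jaw":0},
    {"translation":[0,0,0.7],"dr":[0,0,0],"jaw":0},
    {"translation":[0,0,0.7],"dr":[0,0,0],"jaw":0},
    {"translation":[0,0,0.7],"dr":[0,0,0],"jaw":0},
    {"translation":[0,0,0.7],"dr":[0,0,0],"jaw":0},
    {"translation":[0,0,0.65],"dr":[0,0,0],"jaw":0},
    {"translation":[0,0,0],"dr":[0,0,0],"jaw":0.5},
    {"translation":[0,0,0],"dr":[0,0,0],"jaw":1},
    {"translation":[0,0,0],"dr":[0,0,0],"jaw":1},
    {"translation":[0,0,0],"dr":[0,0,0],"jaw":1},
    {"translation":[0,0,0],"dr":[0,0,0],"jaw":1},
    {"translation":[0,0,0],"dr":[0,0,0],"jaw":1}
  ]
}}

```text
time_s: 4.15
position: [0.4877, -0.2847, 0.0906]
tcp_rot: [[-0.988, 0.156, 0.002], [0.156, 0.988, -0.003], [-0.003, -0.003, -1.0]]
force: [-2.2, -2.0, 4.0]
opening: 0.643
```

Call:
{"method": "arm_command", "body": {
  "commands": [
    {"translation":[0,0,0],"dr":[0,0,0],"jaw":1},
    {"translation":[0,0,0],"dr":[0,0,0],"jaw":1},
    {"translation":[0,0,-0.2],"dr":[0,0,0],"jaw":1},
    {"translation":[0,0,-0.4],"dr":[0,0,0],"jaw":1},
    {"translation":[0,0,-0.4],"dr":[0,0,0],"jaw":1}
  ]
}}

```text
time_s: 4.57
position: [0.4858, -0.282, 0.1139]
tcp_rot: [[-0.988, 0.156, -0.003], [0.156, 0.988, 0.003], [0.003, 0.003, -1.0]]
force: [-0.2, -0.3, -4.2]
opening: 0.645
```

Run:
```python
from h import *
p,d=cap('side','s2');cv2.imwrite('pics/s2c.png',cv2.resize(p[60:260,170:400,::-1],None,fx=3,fy=3))
p,d=cap('top','t2');cv2.imwrite('pics/t2c.png',cv2.resize(p[100:260,200:410,::-1],None,fx=3.5,fy=3.5))
```

```text
(no output)
```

View pics/s2c.png

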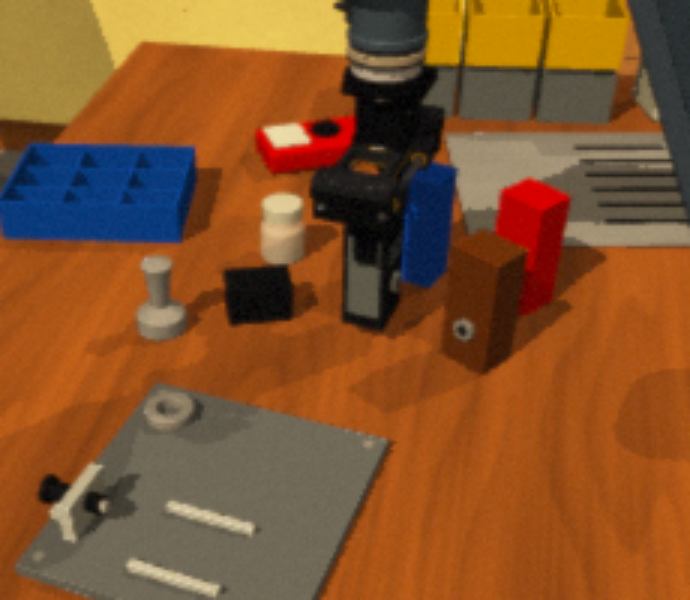

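View pics/t2c.png

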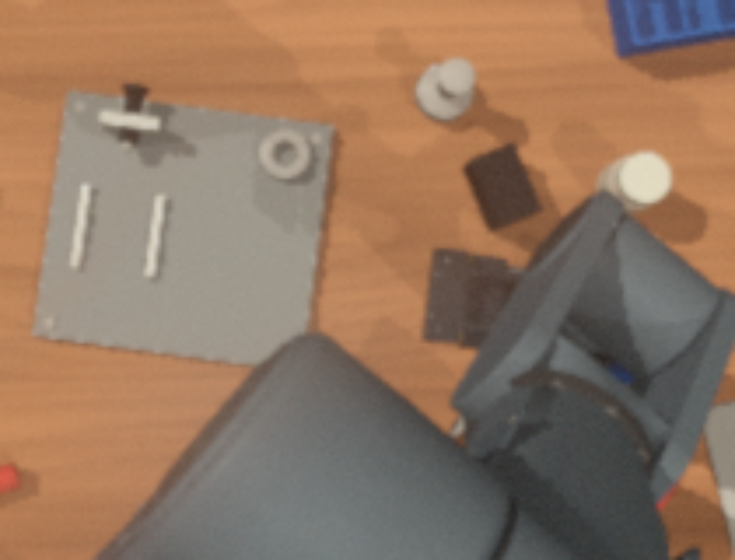

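Call:
{"method": "arm_command", "body": {
  "commands": [
    {"translation":[0,0.5,-0.3],"dr":[0,0,0],"jaw":1},
    {"translation":[0.2,0.9,-0.3],"dr":[0,0,0],"jaw":1},
    {"translation":[0.4,0.9,0],"dr":[0,0,0],"jaw":1},
    {"translation":[0.5,0.9,0],"dr":[0,0,0],"jaw":1},
    {"translation":[0.5,0.9,0],"dr":[0,0,0],"jaw":1},
    {"translation":[0.5,0.9,0],"dr":[0,0,0],"jaw":1},
    {"translation":[0.5,0.9,0],"dr":[0,0,0],"jaw":1},
    {"translation":[0.5,0.9,0],"dr":[0,0,0],"jaw":1},
    {"translation":[0.5,0.9,0],"dr":[0,0,0],"jaw":1},
    {"translation":[0.5,0.9,0],"dr":[0,0,0],"jaw":1},
    {"translation":[0.3,0.9,0],"dr":[0,0,0],"jaw":1},
    {"translation":[0,0,0],"dr":[0,0,0],"jaw":1}
  ]
}}

```text
time_s: 5.67
position: [0.4112, -0.0267, 0.1293]
tcp_rot: [[-0.988, 0.153, -0.006], [0.153, 0.988, 0.004], [0.007, 0.003, -1.0]]
force: [-0.3, 0.5, -3.9]
opening: 0.644
```

Run:
```python
from h import *
p,d=cap('side','s3');cv2.imwrite('pics/s3c.png',cv2.resize(p[110:310,170:400,::-1],None,fx=3,fy=3))
p,d=cap('top','t3');cv2.imwrite('pics/t3c.png',cv2.resize(p[100:260,180:390,::-1],None,fx=3.5,fy=3.5))
s=read_state();print(s['joint_positions'].round(1),s['position'].round(4))
```

```text
[ -19.7   25.2  116.9    0.    37.9 -100.8] [ 0.4149 -0.0303  0.1296]
```

View pics/s3c.png

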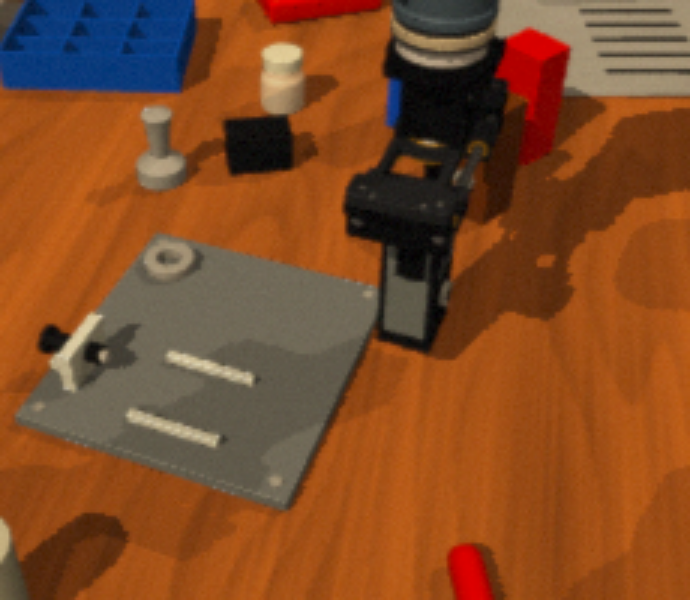

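View pics/t3c.png

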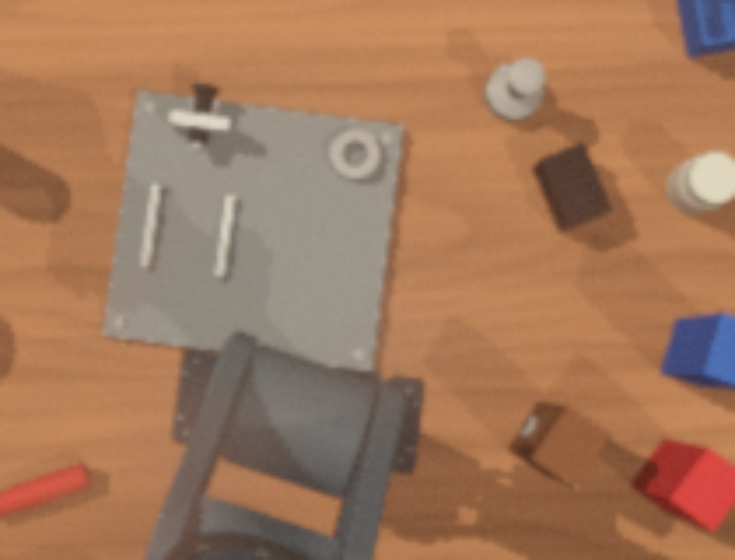

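Call:
{"method": "arm_command", "body": {
  "commands": [
    {"translation":[0,0,0.5],"dr":[0,0,0],"jaw":1},
    {"translation":[0,0,0.5],"dr":[0,0,0],"jaw":1},
    {"translation":[0,0,0.5],"dr":[0,0,0],"jaw":1},
    {"translation":[-0.06,0,0],"dr":[0,0,0],"jaw":1},
    {"translation":[-0.06,0,0],"dr":[0,0,0],"jaw":1},
    {"translation":[0,0,0],"dr":[0,0,0],"jaw":1},
    {"translation":[0,0,0],"dr":[0,0,0],"jaw":1}
  ]
}}

```text
time_s: 6.35
position: [0.419, -0.0325, 0.0923]
tcp_rot: [[-0.988, 0.157, 0.001], [0.157, 0.988, -0.0], [-0.001, -0.0, -1.0]]
force: [0.2, -0.3, -4.5]
opening: 0.643
```

Run:
```python
from h import *
p,d=cap('side','s4');cv2.imwrite('pics/s4c.png',cv2.resize(p[170:250,260:350,::-1],None,fx=7,fy=7,interpolation=2))
s=read_state();print(s['joint_positions'].round(1),s['position'].round(4),s['force'].round(1))
```

```text
[ -19.7   30.1  118.     0.    31.8 -100.7] [ 0.4188 -0.0324  0.0923] [-0.2 -0.2 -3.3]
```

View pics/s4c.png

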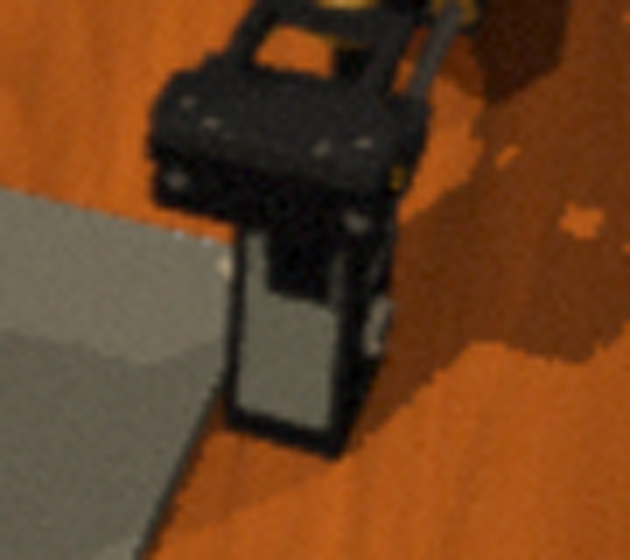

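Call:
{"method": "arm_command", "body": {
  "commands": [
    {"translation":[-0.04,0,0],"dr":[0,0,0],"jaw":1},
    {"translation":[-0.04,0,0],"dr":[0,0,0],"jaw":1},
    {"translation":[0,0,0],"dr":[0,0,0],"jaw":1}
  ]
}}

```text
time_s: 6.65
position: [0.4208, -0.0326, 0.0921]
tcp_rot: [[-0.988, 0.156, 0.001], [0.156, 0.988, -0.0], [-0.001, -0.0, -1.0]]
force: [0.1, -0.3, -4.6]
opening: 0.642
```

Call:
{"method": "arm_command", "body": {
  "commands": [
    {"translation":[-0.04,0,0],"dr":[0,0,0],"jaw":1},
    {"translation":[-0.04,0,0],"dr":[0,0,0],"jaw":1},
    {"translation":[0,0,0],"dr":[0,0,0],"jaw":1}
  ]
}}

```text
time_s: 6.9
position: [0.4227, -0.0329, 0.0919]
tcp_rot: [[-0.988, 0.156, 0.001], [0.156, 0.988, -0.0], [-0.001, -0.0, -1.0]]
force: [-0.6, 0.4, -5.2]
opening: 0.642
```

Call:
{"method": "arm_command", "body": {
  "commands": [
    {"translation":[-0.04,0,0],"dr":[0,0,0],"jaw":1},
    {"translation":[-0.04,0,0],"dr":[0,0,0],"jaw":1},
    {"translation":[0,0,0],"dr":[0,0,0],"jaw":1}
  ]
}}

```text
time_s: 7.15
position: [0.4246, -0.0332, 0.0918]
tcp_rot: [[-0.988, 0.156, 0.0], [0.156, 0.988, -0.0], [-0.001, -0.0, -1.0]]
force: [0.1, -0.3, -4.5]
opening: 0.64
```

Call:
{"method": "arm_command", "body": {
  "commands": [
    {"translation":[-0.04,0,0],"dr":[0,0,0],"jaw":1},
    {"translation":[-0.04,0,0],"dr":[0,0,0],"jaw":1},
    {"translation":[0,0,0],"dr":[0,0,0],"jaw":1}
  ]
}}

```text
time_s: 7.4
position: [0.4257, -0.0332, 0.0917]
tcp_rot: [[-0.988, 0.156, -0.001], [0.156, 0.988, 0.0], [0.001, 0.0, -1.0]]
force: [-0.7, 0.1, -3.7]
opening: 0.639
```

Call:
{"method": "arm_command", "body": {
  "commands": [
    {"translation":[-0.04,0,0],"dr":[0,0,0],"jaw":1},
    {"translation":[-0.04,0,0],"dr":[0,0,0],"jaw":1},
    {"translation":[0,0,0],"dr":[0,0,0],"jaw":1}
  ]
}}

```text
time_s: 7.65
position: [0.4263, -0.0332, 0.0916]
tcp_rot: [[-0.988, 0.156, -0.004], [0.156, 0.988, 0.001], [0.005, 0.0, -1.0]]
force: [-4.9, -1.3, -1.8]
opening: 0.643
```

Call:
{"method": "arm_command", "body": {
  "commands": [
    {"translation":[0.18,0,0],"dr":[0,0,0],"jaw":1},
    {"translation":[0,0,0.06],"dr":[0,0,0],"jaw":1},
    {"translation":[0,0,0.06],"dr":[0,0,0],"jaw":1},
    {"translation":[0,0,0],"dr":[0,0,0],"jaw":1},
    {"translation":[0,0,0],"dr":[0,0,0],"jaw":1}
  ]
}}

```text
time_s: 8.07
position: [0.4245, -0.0331, 0.0902]
tcp_rot: [[-0.988, 0.157, 0.003], [0.157, 0.988, -0.001], [-0.003, -0.0, -1.0]]
force: [-3.7, 0.8, 13.9]
opening: 0.645
```

Call:
{"method": "arm_command", "body": {
  "commands": [
    {"translation":[0,0,-0.05],"dr":[0,0,0],"jaw":1},
    {"translation":[0,0,0],"dr":[0,0,0],"jaw":0.7},
    {"translation":[0,0,0],"dr":[0,0,0],"jaw":0.1},
    {"translation":[0,0,0],"dr":[0,0,0],"jaw":0.1},
    {"translation":[0,0,0],"dr":[0,0,0],"jaw":0.1},
    {"translation":[0,0,0],"dr":[0,0,0],"jaw":0.1},
    {"translation":[0,0,0],"dr":[0,0,0],"jaw":0.1},
    {"translation":[0,0,0],"dr":[0,0,0],"jaw":0.1},
    {"translation":[0,0,0],"dr":[0,0,0],"jaw":0.1}
  ]
}}

```text
time_s: 8.82
position: [0.4238, -0.033, 0.09]
tcp_rot: [[-0.988, 0.156, 0.0], [0.156, 0.988, -0.0], [-0.0, -0.0, -1.0]]
force: [0.7, -0.4, 0.5]
opening: 0.899
```

Run:
```python
from h import *
p,d=cap('side','s5');cv2.imwrite('pics/s5c.png',cv2.resize(p[170:250,260:350,::-1],None,fx=7,fy=7,interpolation=2))
s=read_state();print(s['joint_positions'].round(1),s['position'].round(4),s['force'].round(1))
P=pts('side',d)
for u,v in [(302,222),(302,228),(314,228),(314,232)]: print(P[v,u].round(3))
```

```text
[ -19.6   30.6  117.4   -0.    32.  -100.6] [ 0.4238 -0.033   0.09  ] [-1.4 -0.2 -0.3]
[ 0.423 -0.004  0.044]
[ 0.422 -0.001  0.026]
[ 0.393 -0.033  0.001]
[ 0.392 -0.021 -0.002]
```

View pics/s5c.png

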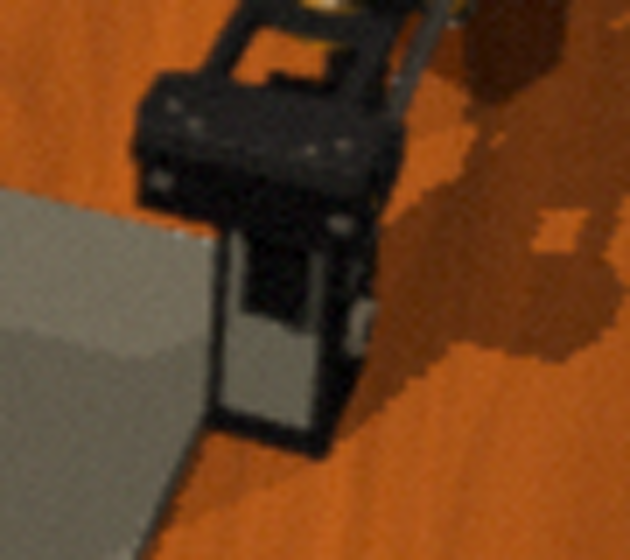

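Standing free and close against the edge. Now tilt the tool forward slightly about the grasp point, before regripping.

Call:
{"method": "arm_command", "body": {
  "commands": [
    {"translation":[-0.038,0,0],"dr":[0,-0.8333,0],"jaw":0.1},
    {"translation":[-0.038,0,0],"dr":[0,-0.8333,0],"jaw":0.1},
    {"translation":[-0.038,0,0],"dr":[0,-0.8333,0],"jaw":0.1},
    {"translation":[0,0,0],"dr":[0,0,0],"jaw":0.1}
  ]
}}

```text
time_s: 9.2
position: [0.4243, -0.0292, 0.0894]
tcp_rot: [[-0.963, 0.154, 0.221], [0.153, 0.988, -0.023], [-0.222, 0.012, -0.975]]
force: [-1.5, 0.0, 0.5]
opening: 0.899
```

Run:
```python
from h import *
s=read_state();print(s['joint_positions'].round(1),s['position'].round(4),s['force'].round(1),s['tcp_rot'].round(3))
```

```text
[ -21.6   29.8  127.    17.8   11.3 -119.8] [ 0.4243 -0.0292  0.0894] [-1.5  0.   0.5] [[-0.963  0.154  0.221]
 [ 0.153  0.988 -0.023]
 [-0.222  0.012 -0.975]]
```

Call:
{"method": "arm_command", "body": {
  "commands": [
    {"translation":[-0.03,-0.05,0],"dr":[0,0,0],"jaw":0.1},
    {"translation":[-0.03,-0.05,0],"dr":[0,0,0],"jaw":0.1},
    {"translation":[-0.03,-0.05,0],"dr":[0,0,0],"jaw":0.1},
    {"translation":[0,0,0],"dr":[0,0,0],"jaw":0.1},
    {"translation":[0,0,0],"dr":[0,0,0],"jaw":0.1}
  ]
}}

```text
time_s: 9.62
position: [0.4301, -0.0349, 0.0905]
tcp_rot: [[-0.962, 0.153, 0.226], [0.151, 0.988, -0.025], [-0.227, 0.01, -0.974]]
force: [0.5, 0.2, 0.6]
opening: 0.901
```

Run:
```python
from h import *
s=read_state();print(s['joint_positions'].round(1),s['position'].round(4),s['force'].round(1),s['tcp_rot'].round(3))
```

```text
[ -22.1   29.8  126.3   17.5   11.8 -120. ] [ 0.4301 -0.0349  0.0905] [0.5 0.2 0.6] [[-0.962  0.153  0.226]
 [ 0.151  0.988 -0.025]
 [-0.227  0.01  -0.974]]
```

Call:
{"method": "arm_command", "body": {
  "commands": [
    {"translation":[0,0.03,0],"dr":[0,0,0],"jaw":0.3},
    {"translation":[0,0,0],"dr":[0,0,0],"jaw":1},
    {"translation":[0,0,0],"dr":[0,0,0],"jaw":1},
    {"translation":[0,0,0],"dr":[0,0,0],"jaw":1},
    {"translation":[0,0,0],"dr":[0,0,0],"jaw":1},
    {"translation":[0,0,0],"dr":[0,0,0],"jaw":1},
    {"translation":[0,0,0],"dr":[0,0,0],"jaw":1},
    {"translation":[0,0,0],"dr":[0,0,0],"jaw":1}
  ]
}}

```text
time_s: 10.28
position: [0.4294, -0.0338, 0.0904]
tcp_rot: [[-0.962, 0.153, 0.225], [0.151, 0.988, -0.025], [-0.226, 0.01, -0.974]]
force: [0.7, -0.3, 0.0]
opening: 0.643
```

```bash
cat > plan.py <<'E'
from h import *
s=read_state();p=s['position'];R=s['tcp_rot'];print(s['joint_positions'].round(1),p.round(4),s['force'].round(1),R.round(3),s['opening'])
th=np.radians(-9);ux=np.array([np.cos(th),np.sin(th),0]);z=np.array([0,0,1.])
G=p-.011*R[:,2]
tilt=np.degrees(np.arctan2(R[:,2]@ux,-R[:,2][2]));print('tilt',tilt)
# contact when vertical TCP projected x*ux (TCP .4257,-.0332) -> unit back is 23mm ahead
edge=np.array([.4257,-.0332,0])@ux+.023
g=np.array([G@ux-edge,G[2]-.012])*1000;print('g',g)
E
python3 plan.py
```

```text
[ -22.    29.8  126.4   17.5   11.7 -119.8] [ 0.4294 -0.0338  0.0904] [ 0.7 -0.3  0. ] [[-0.962  0.153  0.225]
 [ 0.151  0.988 -0.025]
 [-0.226  0.01  -0.974]] 0.6433463994969512
tilt 13.079386208524124
g [-21.76386212  89.14912818]
```

```bash
cat >> plan.py <<'E'
g=g+np.array([1.9,0.5])
def tcp(ph):
    c,s_=np.cos(ph),np.sin(ph);t=np.radians(13.08)-ph
    return np.array([g[0]*c+g[1]*s_,-g[0]*s_+g[1]*c])+11*np.array([np.sin(t),-np.cos(t)]),t
for i in range(20):
    a,t=tcp(np.radians(4*i));b,_=tcp(np.radians(4*i+4));d=b-a
    print(4*i,a.round(1),'x %.3f z %.3f'%(d@[-np.cos(t),-np.sin(t)]/25,d@[np.sin(t),-np.cos(t)]/25))
E
python3 plan.py|tail -20
```

```text
0 [-17.4  78.9] x -0.225 z 0.010
4 [-11.8  80. ] x -0.225 z 0.010
8 [-6.2 80.6] x -0.225 z 0.010
12 [-0.6 80.8] x -0.225 z 0.010
16 [ 5.1 80.7] x -0.225 z 0.010
20 [10.7 80.1] x -0.225 z 0.010
24 [16.2 79.2] x -0.225 z 0.010
28 [21.7 77.9] x -0.225 z 0.010
32 [27.1 76.1] x -0.225 z 0.010
36 [32.3 74.1] x -0.225 z 0.010
40 [37.4 71.6] x -0.225 z 0.010
44 [42.3 68.9] x -0.225 z 0.010
48 [47.  65.7] x -0.225 z 0.010
52 [51.5 62.3] x -0.225 z 0.010
56 [55.7 58.5] x -0.225 z 0.010
60 [59.7 54.5] x -0.225 z 0.010
64 [63.3 50.2] x -0.225 z 0.010
68 [66.7 45.7] x -0.225 z 0.010
72 [69.7 40.9] x -0.225 z 0.010
76 [72.4 36. ] x -0.225 z 0.010
```

Call:
{"method": "arm_command", "body": {
  "commands": [
    {"translation":[-0.04,0,-0.01],"dr":[0,0,0],"jaw":1},
    {"translation":[-0.04,0,-0.01],"dr":[0,0,0],"jaw":1},
    {"translation":[-0.113,0,0.005],"dr":[0,0.3333,0],"jaw":1},
    {"translation":[-0.113,0,0.005],"dr":[0,0.3333,0],"jaw":1},
    {"translation":[-0.113,0,0.005],"dr":[0,0.3333,0],"jaw":1},
    {"translation":[-0.113,0,0.005],"dr":[0,0.3333,0],"jaw":1},
    {"translation":[-0.113,0,0.005],"dr":[0,0.3333,0],"jaw":1},
    {"translation":[-0.113,0,0.005],"dr":[0,0.3333,0],"jaw":1},
    {"translation":[0,0,0],"dr":[0,0,0],"jaw":1}
  ]
}}

```text
time_s: 11.03
position: [0.4481, -0.0369, 0.0929]
tcp_rot: [[-0.988, 0.152, 0.018], [0.152, 0.988, 0.007], [-0.017, 0.01, -1.0]]
force: [-2.1, -0.8, 1.8]
opening: 0.641
```

```bash
python3 plan.py|head -6
python3 - <<'E'
from h import *
p,d=cap('side','s6');cv2.imwrite('pics/s6c.png',cv2.resize(p[110:310,170:400,::-1],None,fx=3,fy=3))
E
```

```text
[ -19.5   31.   114.5    1.3   33.6 -101.8] [ 0.4481 -0.0369  0.0929] [-2.1 -0.8  1.8] [[-0.988  0.152  0.018]
 [ 0.152  0.988  0.007]
 [-0.017  0.01  -1.   ]] 0.640675089043368
tilt 0.9470304959757325
g [-0.45995943 91.92290853]
0 [ 3.9 81.7] x -0.217 z 0.070
```

View pics/s6c.png

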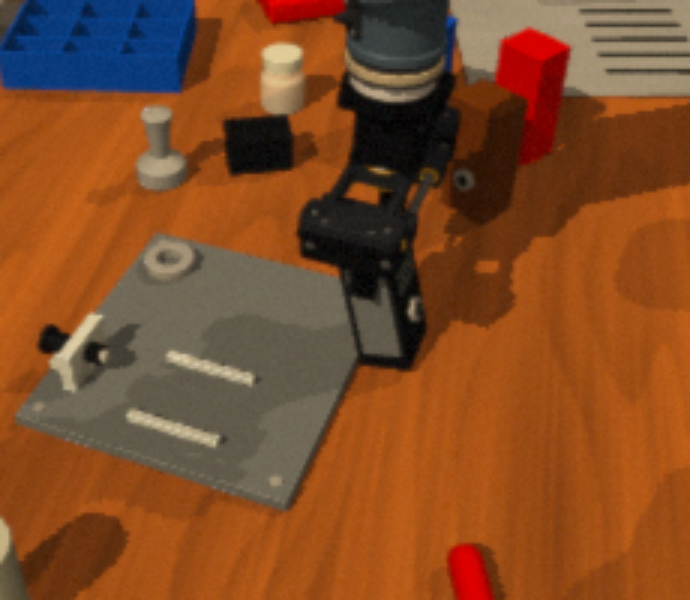

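The unit tilts about the plate edge (crop (380,360)) and the forces are small. Continue.

Call:
{"method": "arm_command", "body": {
  "commands": [
    {"translation":[-0.225,0,0.01],"dr":[0,0.6667,0],"jaw":1},
    {"translation":[-0.225,0,0.01],"dr":[0,0.6667,0],"jaw":1},
    {"translation":[-0.225,0,0.01],"dr":[0,0.6667,0],"jaw":1},
    {"translation":[-0.225,0,0.01],"dr":[0,0.6667,0],"jaw":1},
    {"translation":[-0.225,0,0.01],"dr":[0,0.6667,0],"jaw":1},
    {"translation":[-0.225,0,0.01],"dr":[0,0.6667,0],"jaw":1},
    {"translation":[0,0,0],"dr":[0,0,0],"jaw":1}
  ]
}}

```text
time_s: 11.67
position: [0.4812, -0.0416, 0.0849]
tcp_rot: [[-0.91, 0.153, -0.386], [0.137, 0.988, 0.07], [0.392, 0.011, -0.92]]
force: [-1.0, 0.1, -1.6]
opening: 0.642
```

Call:
{"method": "arm_command", "body": {
  "commands": [
    {"translation":[-0.225,0,0.01],"dr":[0,0.6667,0],"jaw":1},
    {"translation":[-0.225,0,0.01],"dr":[0,0.6667,0],"jaw":1},
    {"translation":[-0.225,0,0.01],"dr":[0,0.6667,0],"jaw":1},
    {"translation":[-0.225,0,0.01],"dr":[0,0.6667,0],"jaw":1},
    {"translation":[-0.225,0,0.01],"dr":[0,0.6667,0],"jaw":1},
    {"translation":[0,0,0],"dr":[0,0,0],"jaw":1}
  ]
}}

```text
time_s: 12.17
position: [0.5034, -0.0449, 0.0684]
tcp_rot: [[-0.723, 0.153, -0.673], [0.104, 0.988, 0.112], [0.682, 0.011, -0.731]]
force: [-0.2, -0.7, -1.5]
opening: 0.642
```

```bash
python3 plan.py|head -6
python3 - <<'E'
from h import *
p,d=cap('side','s7');cv2.imwrite('pics/s7c.png',cv2.resize(p[110:310,170:400,::-1],None,fx=3,fy=3))
E
```

```text
[-15.4  53.4  76.5  -4.   93.  -95.5] [ 0.5034 -0.0449  0.0684] [-0.2 -0.7 -1.5] [[-0.723  0.153 -0.673]
 [ 0.104  0.988  0.112]
 [ 0.682  0.011 -0.731]] 0.6421682149712572
tilt -43.041244065680985
g [63.084018   64.43467928]
0 [67.5 54.2] x -0.097 z 0.221
```

View pics/s7c.png

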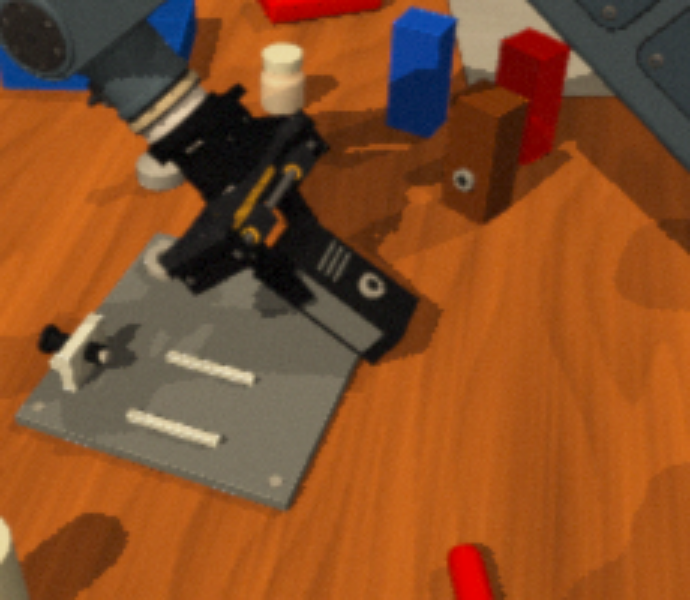

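Call:
{"method": "arm_command", "body": {
  "commands": [
    {"translation":[-0.225,0,0.01],"dr":[0,0.6667,0],"jaw":1},
    {"translation":[-0.225,0,0.01],"dr":[0,0.6667,0],"jaw":1},
    {"translation":[-0.225,0,0.01],"dr":[0,0.6667,0],"jaw":1},
    {"translation":[-0.225,0,0.01],"dr":[0,0.6667,0],"jaw":1},
    {"translation":[0,0,0],"dr":[0,0,0],"jaw":1}
  ]
}}

```text
time_s: 12.63
position: [0.5164, -0.0469, 0.0507]
tcp_rot: [[-0.51, 0.153, -0.846], [0.07, 0.988, 0.136], [0.857, 0.011, -0.515]]
force: [-1.1, -0.0, -2.6]
opening: 0.644
```

Call:
{"method": "arm_command", "body": {
  "commands": [
    {"translation":[-0.225,0,0.01],"dr":[0,0.6667,0],"jaw":1},
    {"translation":[-0.225,0,0.01],"dr":[0,0.6667,0],"jaw":1},
    {"translation":[0,0,0],"dr":[0,0,0],"jaw":1}
  ]
}}

```text
time_s: 12.88
position: [0.5211, -0.0475, 0.041]
tcp_rot: [[-0.388, 0.153, -0.909], [0.05, 0.988, 0.145], [0.92, 0.011, -0.391]]
force: [-0.5, -0.2, -3.6]
opening: 0.641
```

```bash
python3 plan.py|head -6
python3 - <<'E'
from h import *
p,d=cap('side','s8');cv2.imwrite('pics/s8c.png',cv2.resize(p[110:310,170:400,::-1],None,fx=3,fy=3))
E
```

```text
[-14.5  68.8  58.8  -5.8 119.2 -95.6] [ 0.5211 -0.0475  0.041 ] [-0.5 -0.2 -3.6] [[-0.388  0.153 -0.909]
 [ 0.05   0.988  0.145]
 [ 0.92   0.011 -0.391]] 0.6414035262226537
tilt -66.99440930531419
g [83.58535581 33.27634146]
0 [88.  23.1] x 0.002 z 0.254
```

View pics/s8c.png

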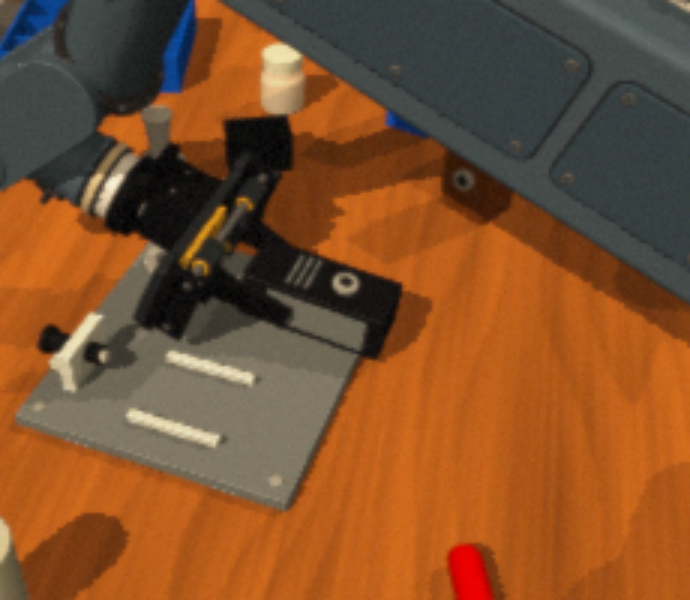

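Call:
{"method": "arm_command", "body": {
  "commands": [
    {"translation":[-0.225,0,0.01],"dr":[0,0.6667,0],"jaw":1},
    {"translation":[0,0,0],"dr":[0,0,0],"jaw":1},
    {"translation":[0,0,0],"dr":[0,0,0],"jaw":0.3},
    {"translation":[0,0,0],"dr":[0,0,0],"jaw":0},
    {"translation":[0,0,0],"dr":[0,0,0],"jaw":0},
    {"translation":[0,0,0],"dr":[0,0,0],"jaw":0},
    {"translation":[0,0,0],"dr":[0,0,0],"jaw":0},
    {"translation":[0,0,0],"dr":[0,0,0],"jaw":0},
    {"translation":[0,0,0],"dr":[0,0,0],"jaw":0},
    {"translation":[0,0,0],"dr":[0,0,0],"jaw":0},
    {"translation":[0,0,0],"dr":[0,0,0],"jaw":0}
  ]
}}

```text
time_s: 13.85
position: [0.5241, -0.0479, 0.0379]
tcp_rot: [[-0.324, 0.153, -0.934], [0.04, 0.988, 0.148], [0.945, 0.01, -0.326]]
force: [0.6, 0.2, -0.4]
opening: 0.991
```

```bash
python3 plan.py|head -6
python3 - <<'E'
from h import *
p,d=cap('side','s9');cv2.imwrite('pics/s9c.png',cv2.resize(p[110:310,170:400,::-1],None,fx=3,fy=3))
E
```

```text
[-14.4  71.3  56.   -6.2 123.4 -95.8] [ 0.5241 -0.0479  0.0379] [ 0.6  0.2 -0.4] [[-0.324  0.153 -0.934]
 [ 0.04   0.988  0.148]
 [ 0.945  0.01  -0.326]] 0.9913622993406808
tilt -70.94426636201928
g [86.89418877 29.50051121]
0 [91.3 19.3] x 0.014 z 0.260
```

View pics/s9c.png

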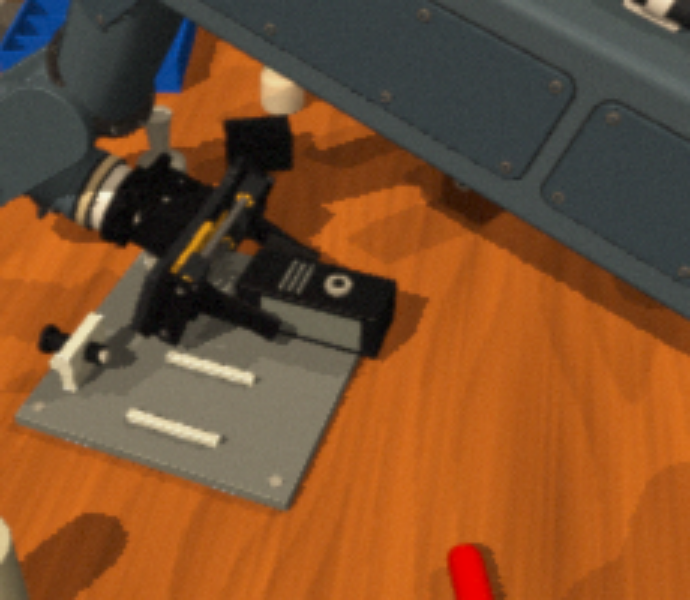

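Call:
{"method": "arm_command", "body": {
  "commands": [
    {"translation":[0.38,0,-0.13],"dr":[0,0,0],"jaw":0},
    {"translation":[0.76,0,-0.26],"dr":[0,0,0],"jaw":0},
    {"translation":[0.76,0,-0.26],"dr":[0,0,0],"jaw":0},
    {"translation":[0.76,0,-0.26],"dr":[0,0,0],"jaw":0},
    {"translation":[0.76,0,-0.26],"dr":[0,0,0],"jaw":0},
    {"translation":[0.76,0,-0.26],"dr":[0,0,0],"jaw":0},
    {"translation":[0.76,0,-0.26],"dr":[0,0,0],"jaw":0}
  ]
}}

```text
time_s: 14.48
position: [0.5235, -0.0491, 0.1702]
tcp_rot: [[-0.324, 0.153, -0.934], [0.04, 0.988, 0.148], [0.945, 0.01, -0.327]]
force: [1.0, 1.0, 0.1]
opening: 1.001
```

Call:
{"method": "arm_command", "body": {
  "commands": [
    {"translation":[0,0,0],"dr":[0,-1,0],"jaw":0},
    {"translation":[0,0,0],"dr":[0,-1,0],"jaw":0},
    {"translation":[0,0,0],"dr":[0,-1,0],"jaw":0},
    {"translation":[0,0,0],"dr":[0,-1,0],"jaw":0},
    {"translation":[0,0,0],"dr":[0,-1,0],"jaw":0},
    {"translation":[0,0,0],"dr":[0,-1,0],"jaw":0},
    {"translation":[0,0,0],"dr":[0,-1,0],"jaw":0},
    {"translation":[0,0,0],"dr":[0,-1,0],"jaw":0},
    {"translation":[0,0,0],"dr":[0,-1,0],"jaw":0},
    {"translation":[0,0,0],"dr":[0,-1,0],"jaw":0},
    {"translation":[0,0,0],"dr":[0,-1,0],"jaw":0},
    {"translation":[0,0,0],"dr":[0,-0.8,0],"jaw":0}
  ]
}}

```text
time_s: 15.48
position: [0.5227, -0.0489, 0.17]
tcp_rot: [[-0.988, 0.153, 0.004], [0.153, 0.988, 0.009], [-0.003, 0.01, -1.0]]
force: [-0.7, 0.8, -0.2]
opening: 1.001
```

```bash
python3 plan.py|head -6
python3 - <<'E'
from h import *
p,d=cap('side','s10');cv2.imwrite('pics/s10c.png',cv2.resize(p[110:310,170:400,::-1],None,fx=3,fy=3))
p,d=cap('top','t10');cv2.imwrite('pics/t10c.png',cv2.resize(p[100:260,180:390,::-1],None,fx=3.5,fy=3.5))
E
```

```text
[-17.9  27.4 100.1   0.7  52.5 -99.5] [ 0.5227 -0.0489  0.17  ] [-0.7  0.8 -0.2] [[-0.988  0.153  0.004]
 [ 0.153  0.988  0.009]
 [-0.003  0.01  -1.   ]] 1.0012139678552925
tilt 0.16768199626620398
g [ 75.27726573 169.01040897]
0 [ 79.7 158.8] x -0.370 z 0.330
```

View pics/s10c.png

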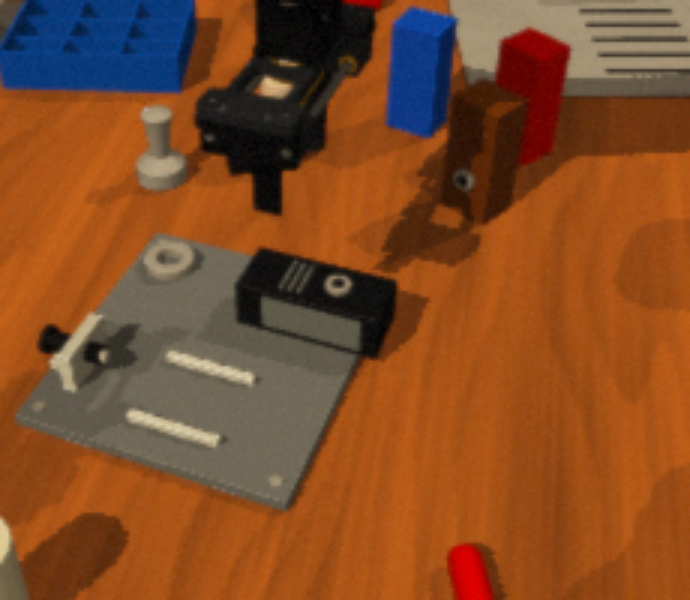

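View pics/t10c.png

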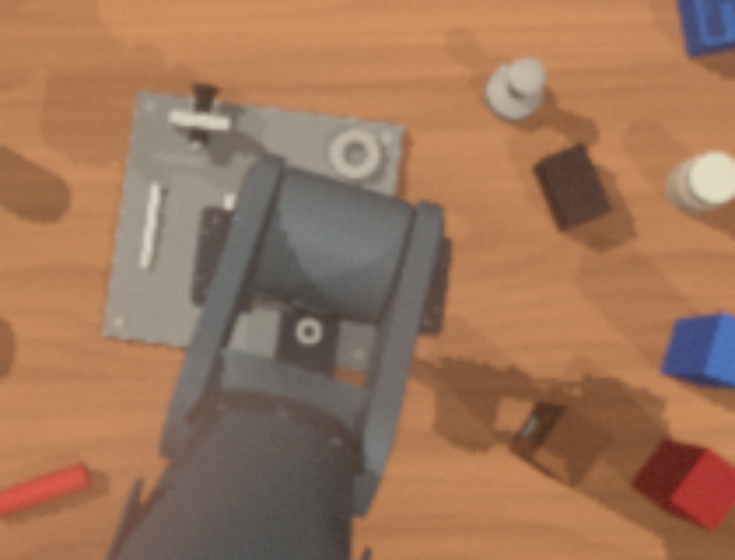

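Unit lies flat, port up (crop side (315,295)). Now measure the unit's top face, the guide strips and the feeler.

```bash
cat > nest.py <<'E'
from h import *
th=np.radians(-9)
for n,f in(('top','top0'),('side','s10')):
    z=np.load(f'pics/{f}.npz');d=z['d'];p=z['p'];P=pts(n,d);g=p.min(-1).astype(int)
    # strips: bright, inside plate
    m=((g>150)&(P[...,2]>.005)&(P[...,2]<.032)&(abs(P[...,0]-.57)<.09)&(P[...,1]>-.03)&(P[...,1]<.16)).astype('u1')
    k,l,st,_=cv2.connectedComponentsWithStats(m)
    C=[]
    for i in range(1,k):
        if st[i,4]<25: continue
        v,u=np.where(l==i);R=np.array([ray(n,a,b,.020) for a,b in zip(u,v)])
        r=cv2.minAreaRect(R[:,:2].astype('f')*1000);print(n,'strip',st[i,4],[np.round(q,1) for q in r],u.mean().round(1),v.mean().round(1));C.append(r[0])
z=np.load('pics/s10.npz');P=pts('side',z['d']);p=z['p']
m=(P[...,2]>.048)&(P[...,2]<.068)&(p.max(-1)<70)&(P[...,0]<.59)&(P[...,0]>.40)&(P[...,1]<.02)&(P[...,1]>-.12)
mm=m.astype('u1');k,l,st,_=cv2.connectedComponentsWithStats(mm);i=1+st[1:,4].argmax();print(st[1:,4])
v,u=np.where(l==i);hull=cv2.convexHull(np.stack([u,v],1).astype('i4'))[:,0]
R=np.array([ray('side',a,b,.058) for a,b in hull]);print('unit top',cv2.minAreaRect(R[:,:2].astype('f')*1000),np.median(P[l==i][:,2]))
a=cv2.imread('pics/top0.png');b=cv2.imread('pics/s10.png')
A=cv2.resize(a[110:200,205:265],None,fx=8,fy=8,interpolation=2)[:600];cv2.imwrite('pics/n_t.png',A)
cv2.imwrite('pics/n_s.png',cv2.resize(b[205:275,175:265],None,fx=8,fy=8,interpolation=2))
E
python3 nest.py
```

```text
top strip 52 [array([585.1, 107.5]), array([ 7.5, 78.3]), np.float64(80.6)] 222.3 163.5
top strip 51 [array([572. ,  36.8]), array([ 7.1, 74.9]), np.float64(80.8)] 243.6 166.4
side strip 60 [array([574.7,  39.2]), array([ 7.3, 75.5]), np.float64(81.1)] 239.8 231.7
side strip 67 [array([585.5, 110.2]), array([ 7.1, 74.7]), np.float64(81.2)] 227.5 251.9
[716   8]
unit top ((499.55364990234375, -36.665069580078125), (64.72364807128906, 131.9855194091797), 81.02384185791016) 0.0575190504176783
```

View pics/n_t.png

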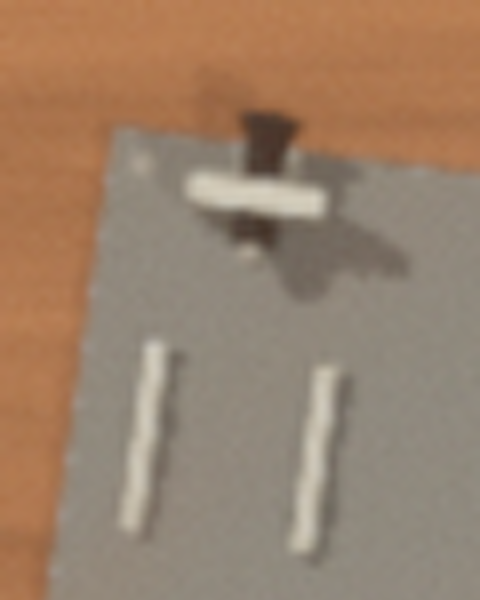

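View pics/n_s.png

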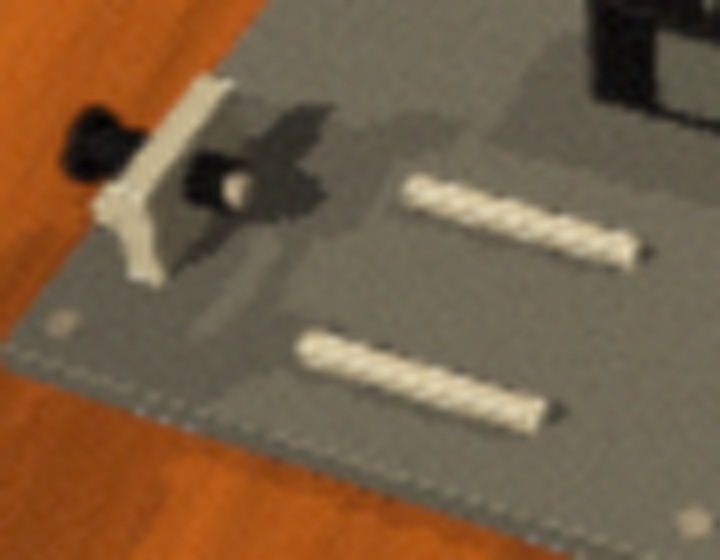

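Call:
{"method": "arm_command", "body": {
  "commands": [
    {"translation":[0.45,0.02,0.5],"dr":[0.09,0.04,0.04],"jaw":0},
    {"translation":[0.44,0.02,0.8],"dr":[0,0,0],"jaw":0},
    {"translation":[0,0,0.9],"dr":[0,0,0],"jaw":0},
    {"translation":[0,0,0.9],"dr":[0,0,0],"jaw":0},
    {"translation":[0,0,0],"dr":[0,0,0],"jaw":0},
    {"translation":[0,0,0],"dr":[0,0,0],"jaw":0}
  ]
}}

```text
time_s: 16.08
position: [0.5016, -0.0446, 0.0904]
tcp_rot: [[-0.988, 0.157, -0.009], [0.157, 0.988, 0.003], [0.01, 0.001, -1.0]]
force: [-0.5, 0.6, 0.2]
opening: 0.999
```

```bash
python3 plan.py|head -6
python3 - <<'E'
from h import *
p,d=cap('side','s11');cv2.imwrite('pics/s11c.png',cv2.resize(p[170:260,220:320,::-1],None,fx=6,fy=6,interpolation=2))
E
```

```text
[-17.8  34.1 105.9  -0.   40.6 -98.7] [ 0.5016 -0.0446  0.0904] [-0.5  0.6  0.2] [[-0.988  0.157 -0.009]
 [ 0.157  0.988  0.003]
 [ 0.01   0.001 -1.   ]] 0.9988200508442755
tilt -0.5561456498686617
g [53.83284934 89.37547768]
0 [58.2 79.2] x -0.171 z 0.214
```

View pics/s11c.png

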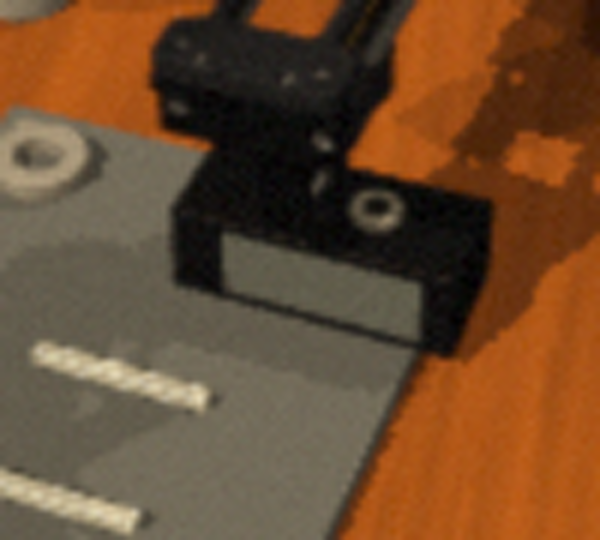

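Call:
{"method": "arm_command", "body": {
  "commands": [
    {"translation":[0,0,0.6],"dr":[0,-0.09,0],"jaw":0},
    {"translation":[0,0,0.6],"dr":[0,0,0],"jaw":0},
    {"translation":[0,0,0.6],"dr":[0,0,0],"jaw":0},
    {"translation":[0,0,0.38],"dr":[0,0,0],"jaw":0},
    {"translation":[0,0,0],"dr":[0,0,0],"jaw":0.3},
    {"translation":[0,0,0],"dr":[0,0,0],"jaw":1},
    {"translation":[0,0,0],"dr":[0,0,0],"jaw":1},
    {"translation":[0,0,0],"dr":[0,0,0],"jaw":1},
    {"translation":[0,0,0],"dr":[0,0,0],"jaw":1},
    {"translation":[0,0,0],"dr":[0,0,0],"jaw":1},
    {"translation":[0,0,0],"dr":[0,0,0],"jaw":1},
    {"translation":[0,0,0],"dr":[0,0,0],"jaw":1}
  ]
}}

```text
time_s: 17.13
position: [0.5017, -0.0445, 0.0372]
tcp_rot: [[-0.988, 0.157, 0.004], [0.157, 0.988, -0.0], [-0.004, 0.001, -1.0]]
force: [0.0, 0.8, 6.0]
opening: 0.638
```

```bash
python3 plan.py|head -6
```

```text
[-1.780e+01  3.970e+01  1.078e+02  1.000e-01  3.230e+01 -9.890e+01] [ 0.5017 -0.0445  0.0372] [0.  0.8 6. ] [[-0.988  0.157  0.004]
 [ 0.157  0.988 -0.   ]
 [-0.004  0.001 -1.   ]] 0.6379170238856443
tilt 0.23156629900148265
g [53.81159371 36.22121297]
0 [58.2 26. ] x -0.028 z 0.176
```

Run:
```python
from h import *
th=np.radians(-9.1);ux=np.array([np.cos(th),np.sin(th)]);uy=np.array([-np.sin(th),np.cos(th)])
M=np.array([.5788,.0728])
def pf(q): return ((q[:2]-M)@ux-.010)*1000,((q[:2]-M)@uy)*1000
for n,u,v in(('top',236,142.3),('side',204.6,228.8)):
    q=ray(n,u,v,.035);print(n,'tip',q.round(4),pf(q))
for n,u,v in(('top',205+255/8,110+205/8),):
    print('face top edge?',pf(ray(n,u,v,.052)))
tcp=np.array([.5017,-.0445]);print('tcp nest x,y',pf(tcp))
t=M+ux*(-.070+.010);d=t-tcp;print('target x=-70',t, 'delta tool x,y', d@-ux*1000/25,d@uy*1000/25)
```

```text
top tip [0.6529 0.0593 0.035 ] (np.float64(65.28654662443957), np.float64(-1.6554126258539523))
side tip [0.6583 0.0628 0.035 ] (np.float64(70.08328355654955), np.float64(2.6509094341057056))
face top edge? (np.float64(84.65441688769718), np.float64(-3.124878112719803))
tcp nest x,y (np.float64(-67.57766321154429), np.float64(-128.0176265172026))
target x=-70 [0.51955517 0.08228948] delta tool x,y 0.09689347153823012 5.1207050606881035
```

Call:
{"method": "arm_command", "body": {
  "commands": [
    {"translation":[0,0,-0.4],"dr":[0,0,0],"jaw":1},
    {"translation":[0,0,-0.6],"dr":[0,0,0],"jaw":1},
    {"translation":[0,0.4,-0.2],"dr":[0,0,0],"jaw":1},
    {"translation":[0,0.8,0],"dr":[0,0,0],"jaw":1},
    {"translation":[-0.2,0.8,0],"dr":[0,0,0],"jaw":1},
    {"translation":[-0.5,0.8,0],"dr":[0,0,0],"jaw":1},
    {"translation":[-0.5,0.8,0],"dr":[0,0,0],"jaw":1},
    {"translation":[-0.5,0.8,0],"dr":[0,0,0],"jaw":1},
    {"translation":[-0.4,0.52,0],"dr":[0,0,0],"jaw":1},
    {"translation":[0,0.2,0],"dr":[0,0,0],"jaw":1},
    {"translation":[0,0,0],"dr":[0,0,0],"jaw":1},
    {"translation":[0,0,0],"dr":[0,0,0],"jaw":1}
  ]
}}

```text
time_s: 18.13
position: [0.5713, 0.0741, 0.0662]
tcp_rot: [[-0.988, 0.156, -0.0], [0.156, 0.988, 0.0], [0.0, 0.0, -1.0]]
force: [-1.1, -1.1, -4.3]
opening: 0.642
```

```bash
cat > look.py <<'E'
import sys
from h import *
f=sys.argv[1]
th=np.radians(-9.1);ux=np.array([np.cos(th),np.sin(th)]);uy=np.array([-np.sin(th),np.cos(th)])
M=np.array([.5788,.0728])
s=read_state();q=s['position'];print(q.round(4),'nest x,y',((q[:2]-M)@ux-.010)*1000,((q[:2]-M)@uy)*1000,'F',s['force'].round(1),'yaw',np.degrees(np.arctan2(-s['tcp_rot'][0,1],s['tcp_rot'][1,1])),s['tcp_rot'][:,2].round(3),s['opening'],s['time_s'],s['joint_positions'].round(0))
p,d=cap('side','s'+f);cv2.imwrite(f'pics/s{f}c.png',cv2.resize(p[195:285,175:285,::-1],None,fx=6.5,fy=6.5,interpolation=2))
p,d=cap('top','t'+f);cv2.imwrite(f'pics/t{f}c.png',cv2.resize(p[110:210,200:310,::-1],None,fx=6,fy=6,interpolation=2))
E
python3 look.py 12
```

```text
[0.5713 0.0741 0.0662] nest x,y -17.66527424627743 0.12934860896235734 F [-1.1 -1.1 -4.3] yaw -8.965653413690086 [-0.  0. -1.] 0.6424959481511603 18.1333 [ -4.  40.  96.   0.  44. -85.]
```

View pics/s12c.png

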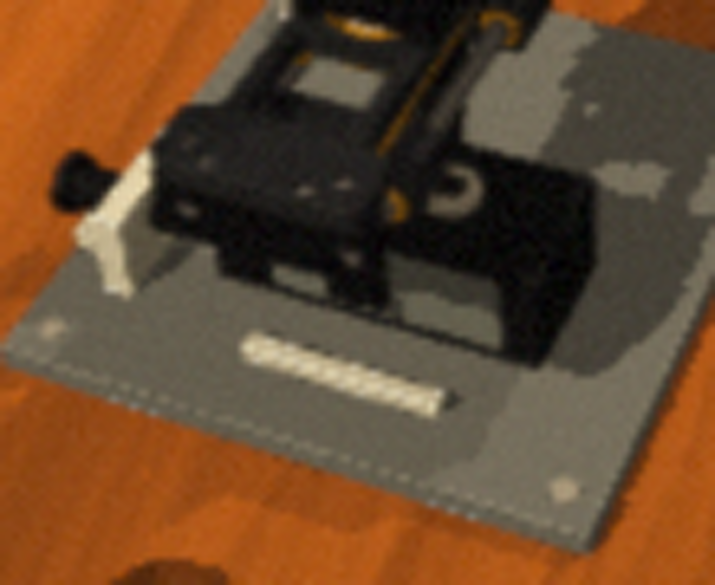

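View pics/t12c.png

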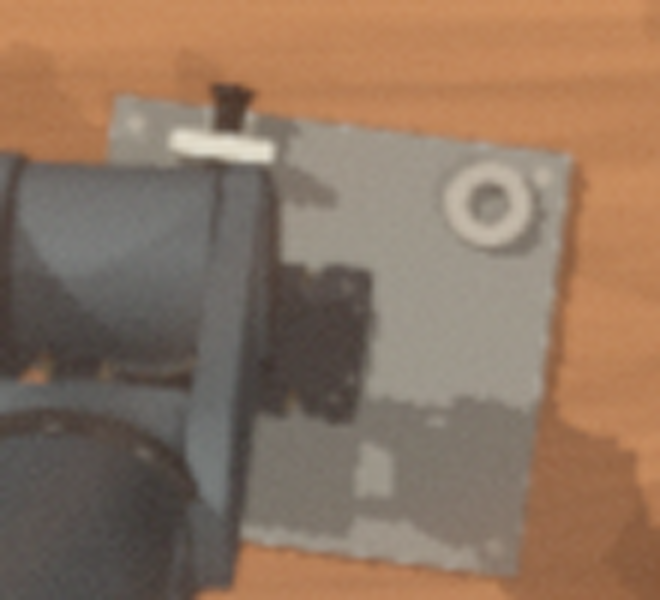

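Call:
{"method": "arm_command", "body": {
  "commands": [
    {"translation":[0,0,0.4],"dr":[0,0,0],"jaw":1},
    {"translation":[0,0,0.3],"dr":[0,0,0],"jaw":1},
    {"translation":[0,0,0.2],"dr":[0,0,0],"jaw":1},
    {"translation":[0,0,0.15],"dr":[0,0,0],"jaw":1},
    {"translation":[0,0,0],"dr":[0,0,0],"jaw":1}
  ]
}}

```text
time_s: 18.65
position: [0.5723, 0.0735, 0.0392]
tcp_rot: [[-0.988, 0.157, 0.0], [0.157, 0.988, 0.0], [-0.0, 0.0, -1.0]]
force: [-0.1, -0.3, -4.6]
opening: 0.636
```

```bash
python3 look.py 13
```

```text
[0.5723 0.0735 0.0392] nest x,y -16.53602125301354 -0.3545113103668867 F [-0.1 -0.3 -4.6] yaw -9.055181584517348 [ 0.  0. -1.] 0.6364053915077397 18.65 [ -4.  42.  97.   0.  41. -85.]
```

View pics/s13c.png

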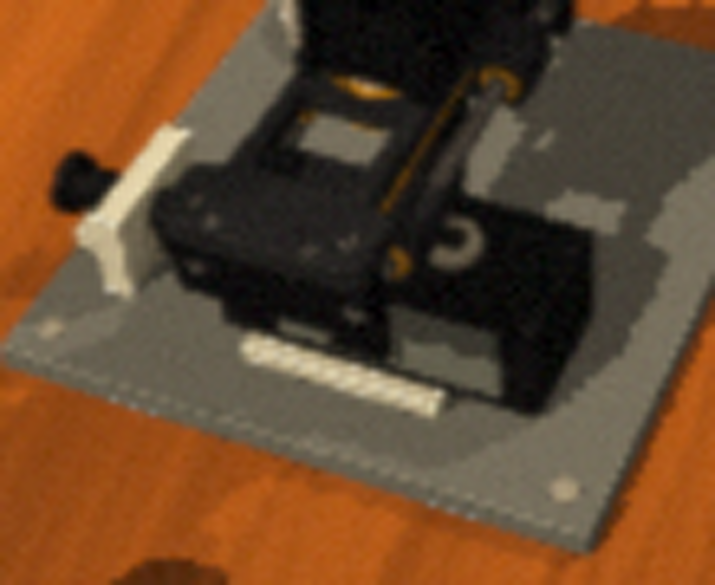

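Call:
{"method": "arm_command", "body": {
  "commands": [
    {"translation":[-0.12,0,0.03],"dr":[0,0,0],"jaw":1},
    {"translation":[-0.12,0,0],"dr":[0,0,0],"jaw":1},
    {"translation":[-0.12,0,0],"dr":[0,0,0],"jaw":1},
    {"translation":[-0.04,0,0],"dr":[0,0,0],"jaw":1},
    {"translation":[0,0,0],"dr":[0,0,0],"jaw":1},
    {"translation":[0,0,0],"dr":[0,0,0],"jaw":1}
  ]
}}

```text
time_s: 19.25
position: [0.5832, 0.0722, 0.04]
tcp_rot: [[-0.988, 0.157, 0.003], [0.157, 0.988, 0.0], [-0.003, 0.001, -1.0]]
force: [-0.1, -0.3, -4.3]
opening: 0.642
```

Call:
{"method": "arm_command", "body": {
  "commands": [
    {"translation":[-0.02,0,0],"dr":[0,0,0],"jaw":1},
    {"translation":[-0.02,0,0],"dr":[0,0,0],"jaw":1},
    {"translation":[-0.02,0,0],"dr":[0,0,0],"jaw":1},
    {"translation":[-0.02,0,0],"dr":[0,0,0],"jaw":1},
    {"translation":[0,0,0],"dr":[0,0,0],"jaw":1}
  ]
}}

```text
time_s: 19.67
position: [0.5853, 0.0718, 0.0399]
tcp_rot: [[-0.988, 0.157, 0.003], [0.157, 0.988, 0.0], [-0.003, 0.001, -1.0]]
force: [0.5, -0.5, -4.7]
opening: 0.644
```

```bash
python3 look.py 14
```

```text
[0.5853 0.0718 0.0399] nest x,y -3.452189047368274 0.07547193280856306 F [ 0.5 -0.5 -4.7] yaw -9.023165835035527 [ 0.003  0.    -1.   ] 0.6443711675447369 19.6667 [ -4.  43.  95.   0.  42. -85.]
```

View pics/s14c.png

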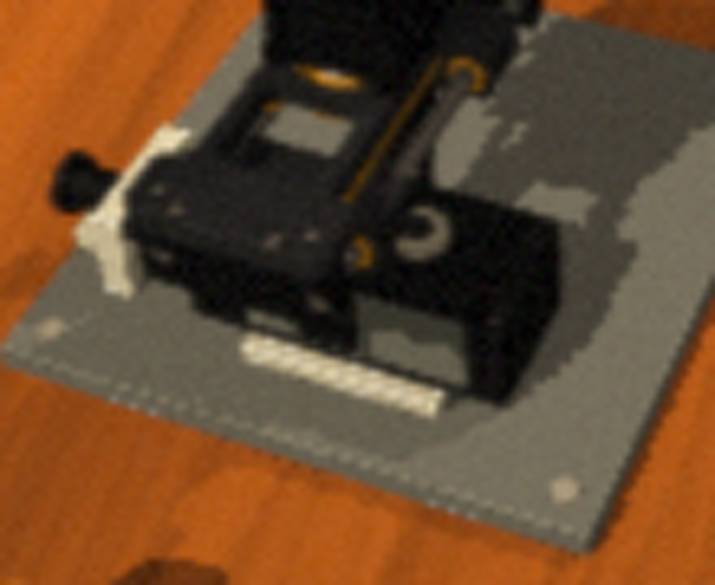

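Call:
{"method": "arm_command", "body": {
  "commands": [
    {"translation":[-0.02,0,0.02],"dr":[0,0,0],"jaw":1},
    {"translation":[-0.02,0,0.02],"dr":[0,0,0],"jaw":1},
    {"translation":[-0.02,0,0],"dr":[0,0,0],"jaw":1},
    {"translation":[-0.02,0,0],"dr":[0,0,0],"jaw":1},
    {"translation":[0,0,0],"dr":[0,0,0],"jaw":1}
  ]
}}

```text
time_s: 20.18
position: [0.5873, 0.0715, 0.0389]
tcp_rot: [[-0.988, 0.157, 0.003], [0.157, 0.988, 0.0], [-0.003, 0.001, -1.0]]
force: [0.4, -1.2, -3.6]
opening: 0.636
```

Call:
{"method": "arm_command", "body": {
  "commands": [
    {"translation":[-0.02,0,0],"dr":[0,0,0],"jaw":1},
    {"translation":[-0.02,0,0],"dr":[0,0,0],"jaw":1},
    {"translation":[-0.02,0,0],"dr":[0,0,0],"jaw":1},
    {"translation":[0,0,0],"dr":[0,0,0],"jaw":1}
  ]
}}

```text
time_s: 20.52
position: [0.5888, 0.0713, 0.0389]
tcp_rot: [[-0.988, 0.157, 0.003], [0.157, 0.988, 0.0], [-0.003, 0.001, -1.0]]
force: [-0.2, -0.1, -3.2]
opening: 0.64
```

Call:
{"method": "arm_command", "body": {
  "commands": [
    {"translation":[-0.02,0,0],"dr":[0,0,0],"jaw":1},
    {"translation":[-0.02,0,0],"dr":[0,0,0],"jaw":1},
    {"translation":[0,0,0],"dr":[0,0,0],"jaw":1}
  ]
}}

```text
time_s: 20.77
position: [0.5898, 0.0711, 0.0389]
tcp_rot: [[-0.988, 0.157, 0.003], [0.157, 0.988, 0.0], [-0.003, 0.001, -1.0]]
force: [0.6, 0.6, -5.0]
opening: 0.643
```

Call:
{"method": "arm_command", "body": {
  "commands": [
    {"translation":[-0.02,0,0],"dr":[0,0,0],"jaw":1},
    {"translation":[-0.02,0,0],"dr":[0,0,0],"jaw":1},
    {"translation":[0,0,0],"dr":[0,0,0],"jaw":1}
  ]
}}

```text
time_s: 21.02
position: [0.5907, 0.071, 0.0389]
tcp_rot: [[-0.988, 0.157, 0.003], [0.157, 0.988, 0.0], [-0.003, 0.001, -1.0]]
force: [-0.0, -0.4, -3.8]
opening: 0.639
```

Call:
{"method": "arm_command", "body": {
  "commands": [
    {"translation":[-0.02,0,0],"dr":[0,0,0],"jaw":1},
    {"translation":[-0.02,0,0],"dr":[0,0,0],"jaw":1},
    {"translation":[0,0,0],"dr":[0,0,0],"jaw":1}
  ]
}}

```text
time_s: 21.27
position: [0.5917, 0.0708, 0.0389]
tcp_rot: [[-0.988, 0.157, 0.003], [0.157, 0.988, 0.0], [-0.003, 0.001, -1.0]]
force: [-0.7, 0.1, -4.3]
opening: 0.639
```

Call:
{"method": "arm_command", "body": {
  "commands": [
    {"translation":[-0.02,0,0],"dr":[0,0,0],"jaw":1},
    {"translation":[-0.02,0,0],"dr":[0,0,0],"jaw":1},
    {"translation":[0,0,0],"dr":[0,0,0],"jaw":1}
  ]
}}

```text
time_s: 21.52
position: [0.5927, 0.0707, 0.0389]
tcp_rot: [[-0.988, 0.157, 0.003], [0.157, 0.988, 0.0], [-0.003, 0.001, -1.0]]
force: [-0.3, 0.8, -4.6]
opening: 0.646
```

Call:
{"method": "arm_command", "body": {
  "commands": [
    {"translation":[-0.02,0,0],"dr":[0,0,0],"jaw":1},
    {"translation":[-0.02,0,0],"dr":[0,0,0],"jaw":1},
    {"translation":[0,0,0],"dr":[0,0,0],"jaw":1}
  ]
}}

```text
time_s: 21.77
position: [0.5935, 0.0705, 0.0389]
tcp_rot: [[-0.988, 0.157, 0.003], [0.157, 0.988, 0.0], [-0.003, 0.001, -1.0]]
force: [0.3, 0.3, -4.2]
opening: 0.64
```

Call:
{"method": "arm_command", "body": {
  "commands": [
    {"translation":[-0.02,0,0],"dr":[0,0,0],"jaw":1},
    {"translation":[-0.02,0,0],"dr":[0,0,0],"jaw":1},
    {"translation":[0,0,0],"dr":[0,0,0],"jaw":1}
  ]
}}

```text
time_s: 22.02
position: [0.5945, 0.0704, 0.0388]
tcp_rot: [[-0.988, 0.157, 0.003], [0.157, 0.988, 0.0], [-0.003, 0.001, -1.0]]
force: [-1.2, 0.7, -3.9]
opening: 0.638
```

Call:
{"method": "arm_command", "body": {
  "commands": [
    {"translation":[-0.02,0,0],"dr":[0,0,0],"jaw":1},
    {"translation":[-0.02,0,0],"dr":[0,0,0],"jaw":1},
    {"translation":[0,0,0],"dr":[0,0,0],"jaw":1}
  ]
}}

```text
time_s: 22.27
position: [0.5955, 0.0702, 0.0388]
tcp_rot: [[-0.988, 0.157, 0.003], [0.157, 0.988, 0.0], [-0.003, 0.001, -1.0]]
force: [-0.3, -0.1, -4.5]
opening: 0.641
```

```bash
python3 look.py 15
```

```text
[0.5955 0.0702 0.0388] nest x,y 6.861513406555714 0.06386772985135242 F [-0.3 -0.1 -4.5] yaw -9.024659528096425 [ 0.003  0.    -1.   ] 0.6413334798076467 22.2667 [ -4.  44.  94.   0.  43. -85.]
```

View pics/s15c.png

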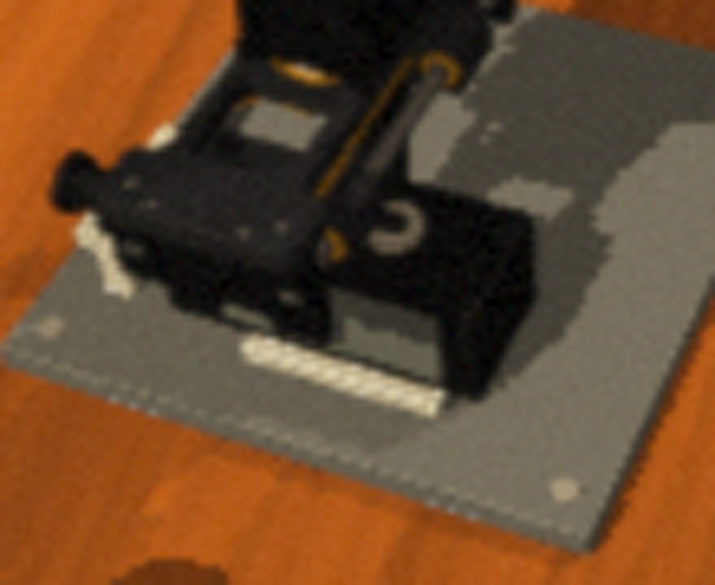

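View pics/t15c.png

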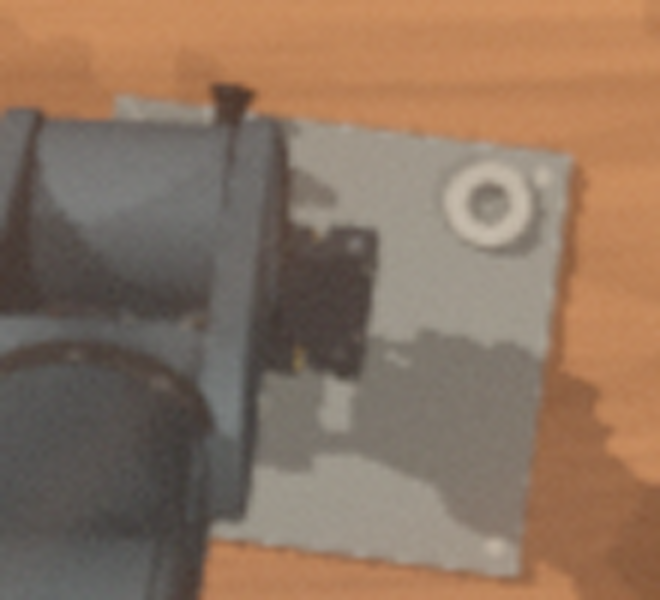

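Call:
{"method": "arm_command", "body": {
  "commands": [
    {"translation":[-0.02,0,0],"dr":[0,0,0],"jaw":1},
    {"translation":[-0.02,0,0],"dr":[0,0,0],"jaw":1},
    {"translation":[0,0,0],"dr":[0,0,0],"jaw":1}
  ]
}}

```text
time_s: 22.62
position: [0.5965, 0.0701, 0.0389]
tcp_rot: [[-0.988, 0.157, 0.003], [0.157, 0.988, 0.0], [-0.003, 0.001, -1.0]]
force: [-0.5, 0.1, -4.1]
opening: 0.642
```

Call:
{"method": "arm_command", "body": {
  "commands": [
    {"translation":[-0.02,0,0],"dr":[0,0,0],"jaw":1},
    {"translation":[-0.02,0,0],"dr":[0,0,0],"jaw":1},
    {"translation":[0,0,0],"dr":[0,0,0],"jaw":1}
  ]
}}

```text
time_s: 22.87
position: [0.5975, 0.0699, 0.0388]
tcp_rot: [[-0.988, 0.157, 0.003], [0.157, 0.988, 0.0], [-0.003, 0.001, -1.0]]
force: [-1.1, 0.5, -4.4]
opening: 0.64
```

Call:
{"method": "arm_command", "body": {
  "commands": [
    {"translation":[-0.02,0,0],"dr":[0,0,0],"jaw":1},
    {"translation":[0,0,0],"dr":[0,0,0],"jaw":1}
  ]
}}

```text
time_s: 23.03
position: [0.5979, 0.0698, 0.0388]
tcp_rot: [[-0.988, 0.157, 0.003], [0.157, 0.988, 0.0], [-0.003, 0.001, -1.0]]
force: [-1.2, 0.7, -5.2]
opening: 0.64
```

Call:
{"method": "arm_command", "body": {
  "commands": [
    {"translation":[-0.02,0,0],"dr":[0,0,0],"jaw":1},
    {"translation":[0,0,0],"dr":[0,0,0],"jaw":1}
  ]
}}

```text
time_s: 23.2
position: [0.5982, 0.0698, 0.0388]
tcp_rot: [[-0.988, 0.157, 0.002], [0.157, 0.988, 0.0], [-0.002, 0.001, -1.0]]
force: [-1.3, 0.8, -3.7]
opening: 0.64
```

Call:
{"method": "arm_command", "body": {
  "commands": [
    {"translation":[-0.02,0,0],"dr":[0,0,0],"jaw":1},
    {"translation":[0,0,0],"dr":[0,0,0],"jaw":1}
  ]
}}

```text
time_s: 23.37
position: [0.5984, 0.0697, 0.0388]
tcp_rot: [[-0.988, 0.157, 0.002], [0.157, 0.988, 0.0], [-0.002, 0.001, -1.0]]
force: [-2.6, 0.3, -3.8]
opening: 0.637
```

Call:
{"method": "arm_command", "body": {
  "commands": [
    {"translation":[-0.02,0,0],"dr":[0,0,0],"jaw":1},
    {"translation":[0,0,0],"dr":[0,0,0],"jaw":1}
  ]
}}

```text
time_s: 23.53
position: [0.5987, 0.0697, 0.0388]
tcp_rot: [[-0.988, 0.157, 0.001], [0.157, 0.988, 0.0], [-0.001, 0.001, -1.0]]
force: [-3.7, 0.2, -3.2]
opening: 0.641
```

Call:
{"method": "arm_command", "body": {
  "commands": [
    {"translation":[-0.02,0,0],"dr":[0,0,0],"jaw":1},
    {"translation":[0,0,0],"dr":[0,0,0],"jaw":1},
    {"translation":[0,0,0],"dr":[0,0,0],"jaw":1}
  ]
}}

```text
time_s: 23.78
position: [0.5991, 0.0697, 0.0388]
tcp_rot: [[-0.988, 0.157, 0.001], [0.157, 0.988, 0.0], [-0.001, 0.001, -1.0]]
force: [-4.1, 1.0, -2.4]
opening: 0.643
```

Call:
{"method": "arm_command", "body": {
  "commands": [
    {"translation":[0,0,0.02],"dr":[0,0,0],"jaw":1},
    {"translation":[0,0,0.02],"dr":[0,0,0],"jaw":1},
    {"translation":[0,0,0.02],"dr":[0,0,0],"jaw":1},
    {"translation":[0,0,0],"dr":[0,0,0],"jaw":1}
  ]
}}

```text
time_s: 24.12
position: [0.5993, 0.0696, 0.0375]
tcp_rot: [[-0.988, 0.157, 0.002], [0.157, 0.988, 0.0], [-0.002, 0.001, -1.0]]
force: [-5.6, 0.9, -1.1]
opening: 0.641
```

Call:
{"method": "arm_command", "body": {
  "commands": [
    {"translation":[0,0,0.02],"dr":[0,0,0],"jaw":1},
    {"translation":[0,0,0.01],"dr":[0,0,0],"jaw":1},
    {"translation":[0,0,0],"dr":[0,0,0],"jaw":1}
  ]
}}

```text
time_s: 24.37
position: [0.5993, 0.0696, 0.0373]
tcp_rot: [[-0.988, 0.157, 0.002], [0.157, 0.988, 0.0], [-0.002, 0.001, -1.0]]
force: [-6.5, 1.3, 2.4]
opening: 0.639
```

On the plate now. Open the jaws.

Call:
{"method": "arm_command", "body": {
  "commands": [
    {"translation":[0,0,0],"dr":[0,0,0],"jaw":0.3},
    {"translation":[0,0,0],"dr":[0,0,0],"jaw":0.1},
    {"translation":[0,0,0],"dr":[0,0,0],"jaw":0.1},
    {"translation":[0,0,0],"dr":[0,0,0],"jaw":0.1},
    {"translation":[0,0,0],"dr":[0,0,0],"jaw":0.1},
    {"translation":[0,0,0],"dr":[0,0,0],"jaw":0.1},
    {"translation":[0,0,0],"dr":[0,0,0],"jaw":0.1}
  ]
}}

```text
time_s: 24.95
position: [0.6002, 0.0695, 0.0367]
tcp_rot: [[-0.988, 0.157, 0.004], [0.157, 0.988, 0.0], [-0.003, 0.001, -1.0]]
force: [-0.3, -0.2, -0.3]
opening: 0.896
```

Call:
{"method": "arm_command", "body": {
  "commands": [
    {"translation":[0,0,-0.3],"dr":[0,0,0],"jaw":0.1},
    {"translation":[0,0,-0.8],"dr":[0,0,0],"jaw":0.1},
    {"translation":[0,0,-0.8],"dr":[0,0,0],"jaw":0.1},
    {"translation":[0,0,-0.8],"dr":[0,0,0],"jaw":0.1},
    {"translation":[0,0,-0.8],"dr":[0,0,0],"jaw":0.1},
    {"translation":[0.5,-0.9,-0.8],"dr":[0,0,0],"jaw":0.1},
    {"translation":[0.8,-0.9,0],"dr":[0,0,0],"jaw":0.1},
    {"translation":[0.8,-0.9,0],"dr":[0,0,0],"jaw":0.1},
    {"translation":[0.8,-0.9,0],"dr":[0,0,0],"jaw":0.1},
    {"translation":[0.8,-0.9,0],"dr":[0,0,0],"jaw":0.1},
    {"translation":[0.8,-0.9,0],"dr":[0,0,0],"jaw":0.1},
    {"translation":[0.8,-0.9,0],"dr":[0,0,0],"jaw":0.1}
  ]
}}

```text
time_s: 25.95
position: [0.4431, -0.066, 0.1443]
tcp_rot: [[-0.988, 0.156, 0.004], [0.156, 0.988, -0.0], [-0.004, 0.0, -1.0]]
force: [-0.3, -0.5, 0.2]
opening: 0.898
```

```bash
python3 look.py 16
```

```text
[ 0.4431 -0.066   0.1443] nest x,y -122.05326095443809 -158.4838490001673 F [-0.3 -0.5  0.2] yaw -8.987303219278143 [ 0.004 -0.    -1.   ] 0.8976751626177567 25.95 [ -23.   25.  112.    0.   43. -104.]
```

View pics/s16c.png

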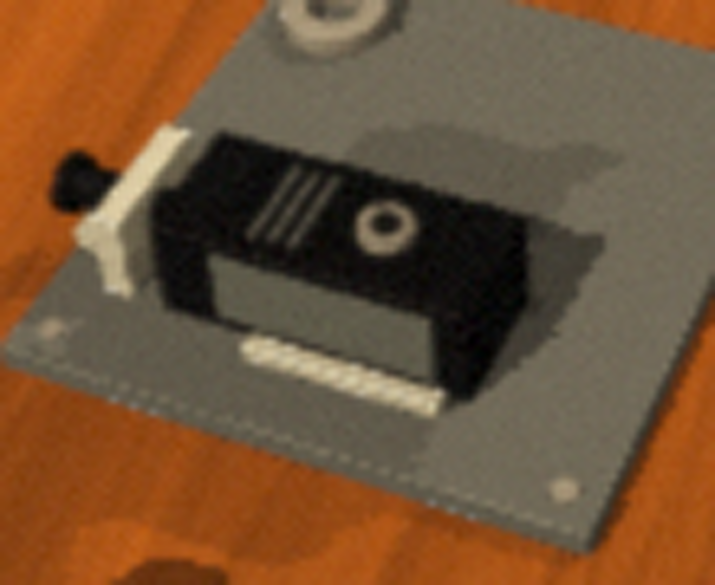

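View pics/t16c.png

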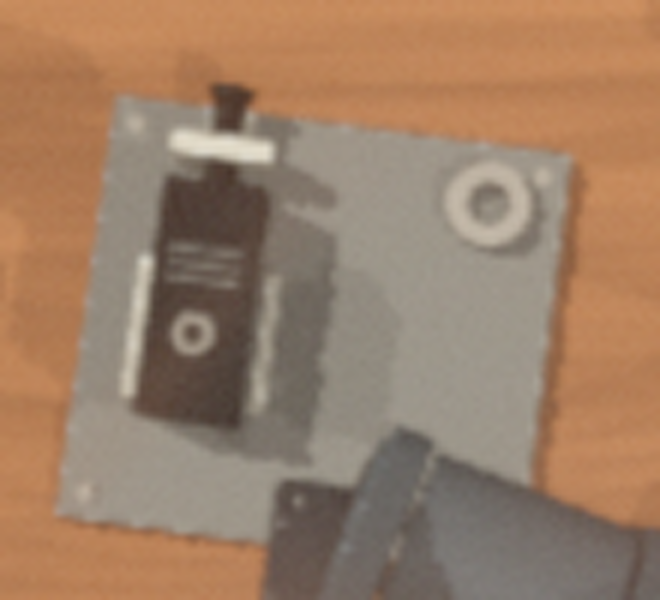

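Run:
```python
from h import *
th=np.radians(-9.1);ux=np.array([np.cos(th),np.sin(th)]);uy=np.array([-np.sin(th),np.cos(th)])
M=np.array([.5788,.0728])
pf=lambda q:(((np.array(q)[:2]-M)@ux-.010)*1000,((np.array(q)[:2]-M)@uy)*1000)
z=np.load('pics/t16.npz');p=z['p'].astype(int);d=z['d'];P=pts('top',d)
m=(P[...,2]>.045)&(P[...,2]<.075)&(p.max(-1)<90)&(P[...,0]<.68)&(P[...,0]>.5)&(P[...,1]>.0)
k,l,st,c=cv2.connectedComponentsWithStats(m.astype('u1'));i=1+st[1:,4].argmax()
v,u=np.where(l==i);R=np.array([ray('top',a,b,.058) for a,b in zip(u,v)])
r=cv2.minAreaRect(R[:,:2].astype('f')*1000);print(r,pf(np.array(r[0])/1000),np.median(P[l==i][:,2]))
print('port top',pf(ray('top',232.2,165.3,.063)),'tcp',pf([.5993,.0696]))
print('port side',pf(ray('side',175+385/6.5,195+227/6.5,.063)))
z=np.load('pics/s16.npz');P=pts('side',z['d']);p=z['p'].astype(int)
m=(P[...,2]>.05)&(P[...,2]<.066)&(p.max(-1)<60)&(abs(P[...,0]-.6)<.08)&(P[...,1]>.02)&(P[...,1]<.12)
Q=P[m];A=np.c_[Q[:,:2],np.ones(len(Q))];print('plane',np.linalg.lstsq(A,Q[:,2],rcond=None)[0][:2],np.median(Q[:,2]))
```

```text
((640.0319213867188, 60.97168731689453), (51.98005294799805, 32.714599609375), 88.61263275146484) (np.float64(52.33198766397415), np.float64(-1.9951169130633544)) 0.05718681169269102
port top (np.float64(-14.923145097378402), np.float64(-2.784895631762801)) tcp (np.float64(10.748088853608103), np.float64(0.08251619711399936))
port side (np.float64(-14.272777605546155), np.float64(3.4749506874613214))
plane [ 0.00152717 -0.02145593] 0.057752907708381374
```

```bash
python3 - <<'E'
from h import *
th=np.radians(-9.1);ux=np.array([np.cos(th),np.sin(th)]);uy=np.array([-np.sin(th),np.cos(th)])
M=np.array([.5788,.0728])
pf=lambda q:np.array([((np.array(q)[:2]-M)@ux-.010)*1000,((np.array(q)[:2]-M)@uy)*1000])
for f in('s10','s16'):
    z=np.load(f'pics/{f}.npz');p=z['p'].astype(int);P=pts('side',z['d'])
    m=(P[...,2]>.05)&(P[...,2]<.075)&(p.min(-1)>95)&(P[...,0]>.42)&(P[...,0]<.62)
    k,l,st,c=cv2.connectedComponentsWithStats(m.astype('u1'))
    for i in range(1,k):
        if st[i,4]>8:
            v,u=np.where(l==i);u0,v0=(u.min()+u.max())/2,(v.min()+v.max())/2
            print(f,st[i],u0,v0,pf(ray('side',u0,v0,.063)).round(1))
E
python3 - <<'E'
import cv2
b=cv2.imread('pics/s16.png');cv2.imwrite('pics/f16.png',cv2.resize(b[205:255,180:225],None,fx=12,fy=12,interpolation=2))
E
```

```text
s10 [279 202   8   6  17] 282.5 204.5 [ -90.6 -124.9]
s10 [212 325  29  18 188] 226.0 333.5 [-112.5  245.5]
s10 [200 358  22  17 115] 210.5 366.0 [-114.2  307.2]
s10 [227 363   9   6  28] 231.0 365.5 [-145.6  293.5]
s10 [227 371   5   3   9] 229.0 372.0 [-147.2  304.3]
s10 [222 378   6   6  19] 224.5 380.5 [-146.3  319.1]
s16 [261 125  10  11  76] 265.5 130.0 [  91.6 -470.6]
s16 [212 325  29  18 188] 226.0 333.5 [-112.5  245.5]
s16 [200 358  21  17 121] 210.0 366.0 [-113.4  307.5]
s16 [228 362   9   7  31] 232.0 365.0 [-146.8  292.1]
s16 [222 379   6   5  20] 224.5 381.0 [-146.7  319.8]
```

View pics/f16.png

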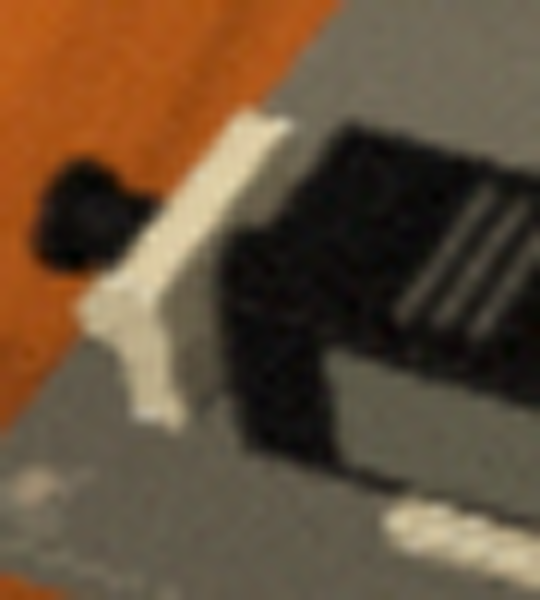

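Run:
```python
from h import *
g=lambda f:cv2.cvtColor(cv2.resize(np.load(f'pics/{f}.npz')['p'],None,fx=8,fy=8,interpolation=cv2.INTER_CUBIC),cv2.COLOR_RGB2GRAY)
a=g('s16'); ox=175;oy=195
# s16 crop boxes (side crop coords/6.5 + offset)
for nm,(x0,y0,x1,y1) in dict(cover=(395,300,480,360),port=(388,195,440,262),cover2=(400,295,470,405)).items():
    X0,Y0,X1,Y1=[int(round((c/6.5+o)*8)) for c,o in((x0,ox),(y0,oy),(x1,ox),(y1,oy))]
    T=a[Y0:Y1,X0:X1]
    for f in('s13','s14','s15','s16'):
        b=g(f)[Y0-60:Y1+60,X0-40:X1+160];r=cv2.matchTemplate(b,T,cv2.TM_CCOEFF_NORMED);_,s,_,l=cv2.minMaxLoc(r)
        print(nm,f,round(s,3),(l[0]-40)/8,(l[1]-60)/8)
```

```text
cover s13 0.925 10.5 5.0
cover s14 0.93 5.125 3.5
cover s15 0.94 1.25 3.375
cover s16 1.0 0.0 0.0
port s13 0.985 10.25 2.25
port s14 0.986 5.25 0.75
port s15 0.989 1.25 -0.125
port s16 1.0 0.0 0.0
cover2 s13 0.875 10.5 3.0
cover2 s14 0.839 5.125 1.375
cover2 s15 0.961 0.5 0.125
cover2 s16 1.0 0.0 0.0
```

The unit sits between the strips, port up, with its top end on the sleeve (top crop (222,175)). Matching the pictures before and after release gives a spring-back of only about 0.6 mm. I'll check the bystanders, then hand in.

Run:
```python
from h import *
a=np.load('pics/side0.npz')['p'];b=np.load('pics/s16.npz')['p']
d=cv2.absdiff(a,b).max(-1)
for n,(u,v) in dict(burr=(227,197),tamper=(223,160),pump=(256,158),jar=(264,135),mug=(221,350),cart=(163,303),driver=(328,315)).items():
    print(n,d[v-9:v+10,u-9:u+10].mean().round(1))
hand_in();print(read_state()['time_s'])
```

```text
burr 10.2
tamper 10.9
pump 6.4
jar 12.1
mug 10.8
cart 10.2
driver 11.8
the job is handed in; nothing more can be done
the job is handed in; nothing more can be done
```

The job is handed in, at about 26 s on the robot's clock. The brew unit lies in the nest, port up, top end against the feeler; no verdict was reported.

**What I did:** I stood the unit about 2 mm from the plate's front edge and let go. Then I regripped it and tipped it over the edge to about 84°, letting it settle flat with the port up. I gripped it again by its sides, laid it between the guide strips and pushed it forward slowly. I stopped when the wrist force showed the sleeve resisting, then lowered the unit, let go and drew the arm back. The wrist force along the push read about 4 N, rising to 6.5 N while lowering, plate friction included. The jaws always used the fixed half force, about 30 N.

**Last checks:**
- **Position:** the unit is flat in the channel. The top camera put the port 2.8 mm to one side of the centre line and the side camera 3.5 mm to the other. That is within the 2 mm calibration either way, and the hand's own reading was 0.1 mm.
- **Button held in:** template matching between views put the spring-back at release at about 0.6 mm. A coarser reading from the port's position gave about 2 mm. The button still being in is inferred from these figures and the push force; it was not seen directly.
- **Other things:** before-and-after side views show no visible movement of the seven bystanders.

One check was no use: the outline of the unit's top face in the last top view was caught only in part, so I left it out.

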